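Clear the polishing jig and sort the copper parts

ROBOT

A 7-joint arm with a two-finger parallel gripper is mounted at the origin on the work surface. World frame = base frame: x ahead of the robot, y to its left, z up, the work surface at z = 0. Lengths are in m, angles in rad, forces in N, time in s.
With the tool pointing down it reaches from about 0.4 to 0.85 m from the base axis. Payload 10.4 kg.
Tool frame: the origin (TCP) lies at the very end of the fingers, on their centre line; the grasp point (between the pads) lies 19 mm behind it; z points along the fingers, x is the direction in which the jaws open and shut, and the axes are right-handed (so a half turn about z gives the same grasp; the last joint's range is limited). The gripper opens to 85 mm and grips with 20 to 120 N. Pads are 22 mm wide; open, the fingers measure 114 mm over their backs; the gripper's body (76 mm by 85 mm) begins 54 mm behind the grasp point. The pads swing forward as they close: fully open they stand 13 mm farther back than shut.
Start: joints at [1.318, 0.332, -0.065, 1.46, 0.022, 1.35, -0.088], TCP at [0.142, -0.609, 0.231] pointing down, gripper open.
Joint ranges: [-2.6, 2.6], [-0.5, 2.12], [-1.47, 1.34], [0.16, 2.42], [-1.27, 4.41], [0.06, 2.06], [-2.6, 2.6]. Speed limits (rad/s): [2.22, 2.22, 2.79, 2.79, 3.14, 3.14, 3.14].

INTERFACE

Orientations are given as a unit quaternion [x, y, z, w].
In Python, from plant import robot gives the robot as it stands.
- The arm moves only by the tool send_rows, never from a script. Its arguments are lists of equal length, an entry for each row: "jaw": the finger opening in m, from 0 to 0.0854; "delta_pos": the shift along the tool's x, y, z in m, a list of three; "twist": the turn about the tool's z in rad. In form: {"jaw": [jaw, ...], "delta_pos": [[tx, ty, tz], ...], "twist": [twist, ...]}. A call has 1 to 12 rows; each row shifts and turns the commanded pose from where the row before left it, along the tool's axes as they then stand; what a row does not reach is not made up. A row lasts 1/10 s, in which the tool goes at most 50 mm and 8.59 degrees, less where a joint would pass 70% of its speed; a pose out of reach is approached as far as the arm can. A call is refused whole if a number of a shift passes 0.05 or a number of a turn 0.15, either way. A call with a gripper value outside its range is refused whole. The fingers move at their own pace and stop on an object; "force" is the grip in N (left out, the last holds). Time passes only in rows, so rows that do not move let the fingers close. It gives the time, the measured TCP pose, the force and the opening at its end, in the units of the state.
- robot.state(): the state, without advancing time (a new reading comes with each control period).
- robot.read_camera(name): name is "side" or "top"; returns (picture, depth): 400x640x3 uint8, blue, green, red; 400x640 float32, m along the optical axis (not along the pixel's ray), 0 where there is no reading.
- robot.get_calibration(name): a dict with "fx", "fy", "cx", "cy" (pixels), "dist_coeffs" ([k1, k2, p1, p2, k3] as OpenCV has them; the pictures are not rectified), "T" (4x4, takes a point from camera to world coordinates). Camera axes: x right, y up, looking along -z (the intrinsics and any distortion apply to the point x, -y, -z); pixel columns grow to the right and rows downward; lengths in m; the calibration is good to about 2 mm. A picture is of the moment at which its call begins. get_calibration takes no time and is no camera call.
- robot.job_done(): hands the job in, once; it reports no verdict.
The state is a dict: "clock": time; "joints": joint angles; "dq": joint speeds; "joint_torque": joint torques, N m; "tcp_pos": TCP position; "ee_rot": TCP orientation; "wrist_force": force on the tool from outside, world axes, zero at the start; "torque": the same for the moment, N m; "width": opening from 0.0 (shut) to 1.0 (fully open).
Only numpy, scipy, OpenCV 4.12 (cv2) and the standard library are available. Lean on these libraries where they do the work, as an engineer would, in place of code of your own. Each camera call takes 0.05 s, during which the arm holds its last target.

TASK

The polishing is done: flip the jig's toggle clamp open to free the copper link, then sort all five polished copper parts (the link, two bushes, two terminal blocks) into the trays where others of their kind already lie. Set each part down gently, the same way up as it is now, flat on the tray floor beside the others, not on top of them, and leave the clamp open for the next piece.

Things in the scene. Friction and masses are not known exactly. Their poses are not given: they have to be found in the camera images.
- link: Polished copper busbar link, flat bar 90 (x) x 30 (y) x 10 mm with an 11 mm bolt hole near each end, about 240 g. Origin: centre of its underside, z up, x lengthwise. It starts in the jig under the clamp's rubber foot, on two white rest blocks narrower than itself, its underside 26 mm above the bench and 14 mm over the base plate, so fingertips can reach below its long edges.
- bush_a: Polished copper bush, a plain tube standing on end: outside diameter 40, bore 22, height 28 mm, about 220 g. Origin: centre of its underside, z up. It starts loose on the bench; lying tools keep at least 38 mm from its centre, other parts and trays at least 43 mm.
- bush_b: Polished copper bush, a plain tube standing on end: outside diameter 40, bore 22, height 28 mm, about 220 g. Origin: centre of its underside, z up. Same as bush_a. It starts loose on the bench; lying tools keep at least 38 mm from its centre, other parts and trays at least 43 mm.
- block_a: Polished copper terminal block, solid, 42 (x) x 28 (y) x 26 mm high, two screw heads on top (1.5 mm proud), a dark bore mark in each end, about 260 g. Origin: centre of its underside, z up; x along its length, within 0.7 rad of the world's x. It starts loose on the bench; lying tools keep at least 38 mm from its centre, other parts and trays at least 43 mm.
- block_b: Polished copper terminal block, solid, 42 (x) x 28 (y) x 26 mm high, two screw heads on top (1.5 mm proud), a dark bore mark in each end, about 260 g. Origin: centre of its underside, z up; x along its length, within 0.7 rad of the world's x. Same as block_a. It starts loose on the bench; lying tools keep at least 38 mm from its centre, other parts and trays at least 43 mm.
- tray_link: Open grey plastic tray with a pale liner, 180 (x) x 120 (y) x 35 mm high, walls and floor 4 mm, fixed. Origin: centre of its underside; x lengthwise, away from the robot within 0.1 rad. Two finished links already lie in its far end (stacked crosswise, between x = +47 and +81 mm) and stay put; the rest of the floor is free. The link belongs here.
- tray_bush: Open grey plastic tray with a pale liner, 180 (x) x 120 (y) x 35 mm high, walls and floor 4 mm, fixed. Origin: centre of its underside; x lengthwise, away from the robot within 0.1 rad. Two finished bushes already lie in its far end (side by side, between x = +37 and +81 mm) and stay put; the rest of the floor is free. The bushes belong here.
- tray_block: Open grey plastic tray with a pale liner, 180 (x) x 120 (y) x 35 mm high, walls and floor 4 mm, fixed. Origin: centre of its underside; x lengthwise, away from the robot within 0.1 rad. Two finished terminal blocks already lie in its far end (side by side, between x = +34 and +81 mm) and stay put; the rest of the floor is free. The terminal blocks belong here.
- jig: Fixed polishing jig. Base plate 110 (x) x 240 (y) x 12 mm; origin: centre of its underside, z up, +y from link to clamp. The link lies along y, centred at y = -68 mm, between low end stops. The toggle clamp's cheeks span y +15 to +89, up to z = 68 mm. Its arm, hinged at y = +25, z = 56, reaches to -y and presses a sprung rubber foot on the link at y = -52; opened it stands upright, up to z = 145.
- clamp_handle (a joint): Handle angle (rad) about a hinge along the jig's x at y = +79, z = 58 mm of the jig. 0: clamped, handle upright; it swings to the jig's +y, away from the link, to a stop at 1.22, fully open, and stays there. Straight, 125 mm long from the hinge; red round grip, 23 mm thick, from 50 to 125 mm. It resists (about 4 N at the grip) up to dead centre at 0.1 rad, then swings easily as the arm lifts.
There are look-alikes about, which are no part of the job. Leave any white look-alike of the bush_a alone.

How it is judged:
By the outcome, as a careful person would: the job done as asked, in the order asked, and still so for the second after the job is handed in, with the robot touching nothing.
It also fails if it takes over 120 s, if anything falls off the work surface, if the arm or the gripper's body presses on something with over 40 N, if the wrist force passes 120 N, or if a joint passes its speed limit or range.

## Working session

There is one attempt and no reset: what is moved stays moved. The work goes in short steps, Python scripts to look and compute and a tool call to move; the robot and the scene stay as the last step left them, time stands still between calls to the robot, and variables do not carry over. Pictures are saved under pics/ and viewed, and the job is handed in when it is done.

Besides the shell and the picture viewer there is one more tool, called after "Call:" by a JSON object that holds its "op" and its "data", one argument or row to a line. send_rows: Moves the arm, as the interface text tells. Its arguments: {"type":"object","properties":{"jaw":{"type":"array","items":{"type":"number"}},"delta_pos":{"type":"array","items":{"type":"array","items":{"type":"number"}}},"twist":{"type":"array","items":{"type":"number"}},"force":{"type":"number"}},"required":["jaw","delta_pos","twist"]}

```bash
ls; mkdir -p pics; python3 - <<'E'
from plant import robot
import cv2,numpy as np
print(robot.state())
for n in("side","top"):
    p,d=robot.read_camera(n); cv2.imwrite(f"pics/{n}0.png",p); np.save(f"pics/{n}0.npy",d)
    c=robot.get_calibration(n); print({k:np.round(v,4).tolist() for k,v in c.items()})
E
```

```text
pics
{'clock': 0.0, 'joints': array([ 1.31839625,  0.33286614, -0.06464558,  1.46094265,  0.02160256,
        1.34990132, -0.08850662]), 'dq': array([ 0.0001668 ,  0.0007044 , -0.00042262,  0.00088109,  0.00121103,
        0.00022275,  0.00169368]), 'joint_torque': array([ 8.39709155e-04, -6.25450444e+01,  4.92709712e-02, -3.91616285e+01,
        1.60459121e-02,  9.43947409e-03,  5.08160298e-06]), 'tcp_pos': array([ 0.14224073, -0.60821306,  0.23051874]), 'ee_rot': array([ 7.83500705e-01, -6.21390489e-01, -5.83120826e-04, -4.07171721e-04]), 'wrist_force': array([-0.07105845,  0.00583454, -0.22274077]), 'torque': array([-0.02150274, -0.01139956, -0.02955264]), 'width': 1.0030076444065226}
{'fx': 374.3076, 'fy': 374.3076, 'cx': 316.5179, 'cy': 201.3667, 'dist_coeffs': [0.0304, 0.0, 0.0, 0.0, 0.0], 'T': [[0.83, 0.4052, -0.3833, 0.1573], [-0.5578, 0.6081, -0.565, -0.4719], [0.0041, 0.6827, 0.7307, 0.6652], [0.0, 0.0, 0.0, 1.0]]}
{'fx': 456.7261, 'fy': 456.7261, 'cx': 318.5339, 'cy': 200.8364, 'dist_coeffs': [0.0236, 0.0, 0.0, 0.0, 0.0], 'T': [[0.0291, 0.9926, -0.1181, 0.3238], [-0.9993, 0.0262, -0.0264, -0.0302], [-0.0231, 0.1188, 0.9926, 1.2789], [0.0, 0.0, 0.0, 1.0]]}
```

View pics/side0.png

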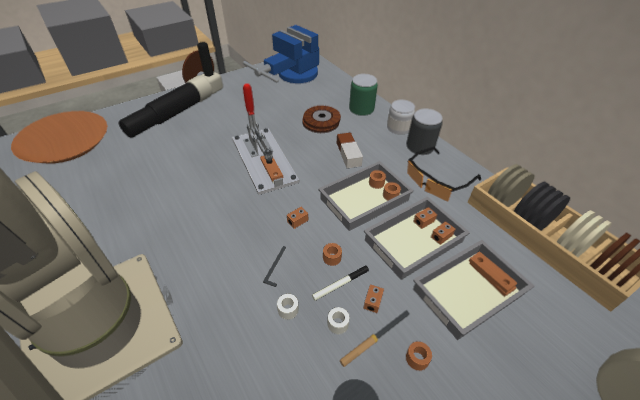

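View pics/top0.png

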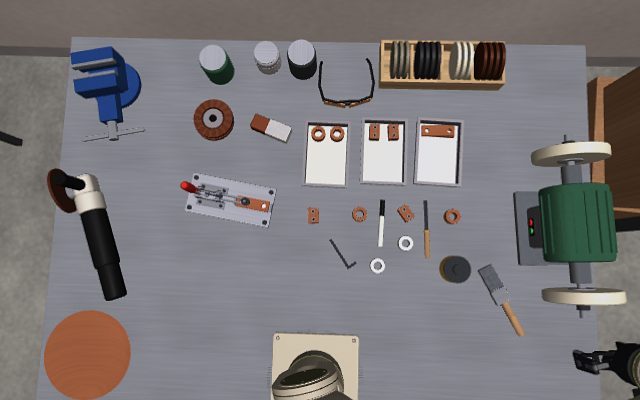

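The top view shows loose copper bushes at (360,214) and (452,216), and loose blocks at (313,215) and (406,213). White look-alike rings are at (405,243) and (377,266). The jig is around (230,198), with the link at (250,204) and the red handle at (188,187). The trays, left to right, are bush (326,153), block (384,152) and link (438,152).

```bash
cat > h.py <<'E'
import numpy as np, cv2
from plant import robot
def cal(n):
    c=robot.get_calibration(n); K=np.array([[c['fx'],0,c['cx']],[0,c['fy'],c['cy']],[0,0,1.]])
    return K,np.array(c['dist_coeffs'],float),np.array(c['T'],float)
def plane(n,px,z):
    K,D,T=cal(n); px=np.asarray(px,float).reshape(-1,1,2)
    u=cv2.undistortPoints(px,K,D).reshape(-1,2)
    d=np.c_[u[:,0],-u[:,1],-np.ones(len(u))]@T[:3,:3].T; o=T[:3,3]
    s=(z-o[2])/d[:,2]; return o+d*s[:,None]
def proj(n,P):
    K,D,T=cal(n); P=np.asarray(P,float).reshape(-1,3)
    c=(P-T[:3,3])@T[:3,:3]; c=c*[1,-1,-1]
    return cv2.projectPoints(c,np.zeros(3),np.zeros(3),K,D)[0].reshape(-1,2)
def cloud(n,depth):
    K,D,T=cal(n); h,w=depth.shape; v,u=np.mgrid[:h,:w]
    q=cv2.undistortPoints(np.stack([u,v],-1).reshape(-1,1,2).astype(float),K,D).reshape(h,w,2)
    c=np.stack([q[...,0]*depth,-q[...,1]*depth,-depth],-1)
    return c@T[:3,:3].T+T[:3,3]
def copper(p):
    hsv=cv2.cvtColor(p,cv2.COLOR_BGR2HSV)
    return (((hsv[...,0]<16))&(hsv[...,1]>110)&(hsv[...,2]>60)).astype(np.uint8)*255
E
python3 - <<'E'
from h import *
for n in("top","side"):
    p=cv2.imread(f"pics/{n}0.png"); d=np.load(f"pics/{n}0.npy"); W=cloud(n,d)
    m=copper(p); k,l,s,c=cv2.connectedComponentsWithStats(m)
    for i in range(1,k):
        if 25<s[i,4]<900:
            z=np.where(l==i,W[...,2],np.nan)
            zz=z[(l==i)&(d>0)]
            if len(zz)==0: continue
            zm=np.percentile(zz,80); print(n,np.round(c[i]),s[i,2:],'z80 %.3f'%zm,np.round(plane(n,c[i],zm)[0],3))
    b=W[(np.abs(W[...,2])<.02)&(d>0)][:,2]; print('bench z median',np.median(b))
    q=p[100:300,150:500] if n=="top" else p[60:380,200:560]
    cv2.imwrite(f"pics/{n}0crop.png",cv2.resize(q,None,fx=2.25 if n=="top" else 1.85,fy=2.25 if n=="top" else 1.85,interpolation=cv2.INTER_CUBIC))
E
```

```text
top [387.  46.] [ 8  7 36] z80 0.046 [ 0.914 -0.178  0.046]
top [491.  53.] [ 8 24 63] z80 0.111 [ 0.868 -0.443  0.111]
top [497.  54.] [ 6 24 61] z80 0.111 [ 0.866 -0.46   0.111]
top [447.  47.] [ 8  7 35] z80 0.048 [ 0.914 -0.344  0.048]
top [485.  55.] [ 3 22 55] z80 0.110 [ 0.863 -0.428  0.11 ]
top [504.  55.] [ 4 23 51] z80 0.111 [ 0.863 -0.476  0.111]
top [622.  82.] [ 35  23 137] z80 -0.253 [ 0.937 -1.006 -0.253]
top [440.  85.] [124   9 591] z80 0.045 [ 0.803 -0.325  0.045]
top [622.  90.] [ 35  21 106] z80 -0.254 [ 0.91  -1.005 -0.254]
top [623. 102.] [35 20 85] z80 -0.251 [ 0.87  -1.005 -0.251]
top [359. 103.] [21  8 46] z80 0.041 [ 0.75  -0.103  0.041]
top [213. 119.] [ 39  40 823] z80 0.027 [0.697 0.308 0.027]
top [334. 104.] [22  7 63] z80 0.043 [ 0.744 -0.033  0.043]
top [260. 123.] [ 20  19 217] z80 0.037 [0.688 0.174 0.037]
top [374. 131.] [ 11  17 117] z80 0.032 [ 0.672 -0.147  0.032]
top [393. 131.] [ 11  17 121] z80 0.032 [ 0.672 -0.199  0.032]
top [438. 130.] [ 32  13 335] z80 0.026 [ 0.679 -0.325  0.026]
top [318. 133.] [ 14  16 117] z80 0.034 [0.663 0.01  0.034]
[... 1432 characters left out ...]
0.024 [0.43  0.006 0.024]
side [425. 218.] [ 23  21 237] z80 0.028 [ 0.666 -0.156  0.028]
side [443. 232.] [ 23  22 249] z80 0.029 [ 0.667 -0.207  0.029]
side [615. 245.] [ 31  24 189] z80 0.106 [ 0.843 -0.431  0.106]
side [624. 251.] [ 37  29 202] z80 0.107 [ 0.841 -0.447  0.107]
side [332. 254.] [ 19  22 337] z80 0.026 [ 0.436 -0.118  0.026]
side [630. 260.] [ 22  23 149] z80 0.104 [ 0.834 -0.462  0.104]
side [493. 273.] [ 48  44 870] z80 0.023 [ 0.676 -0.331  0.023]
side [634. 271.] [15 20 76] z80 0.095 [ 0.827 -0.478  0.095]
side [373. 298.] [ 20  28 276] z80 0.026 [ 0.443 -0.243  0.026]
side [419. 355.] [ 26  28 500] z80 0.027 [ 0.437 -0.367  0.027]
bench z median -0.0010200573164211302
```

View pics/top0crop.png

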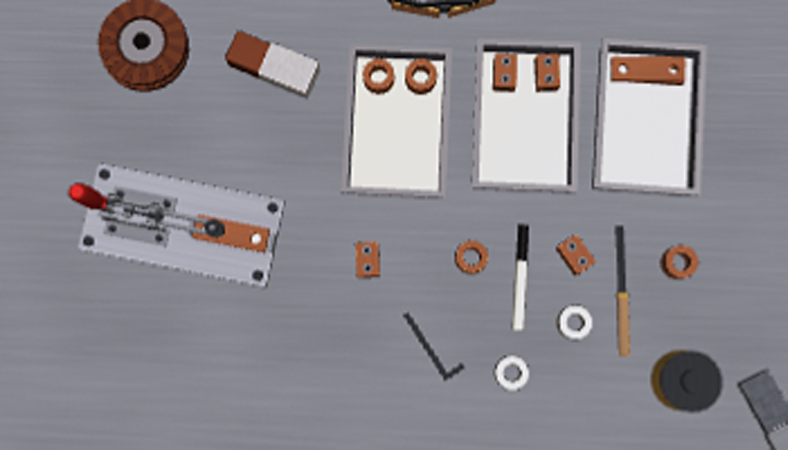

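View pics/side0crop.png

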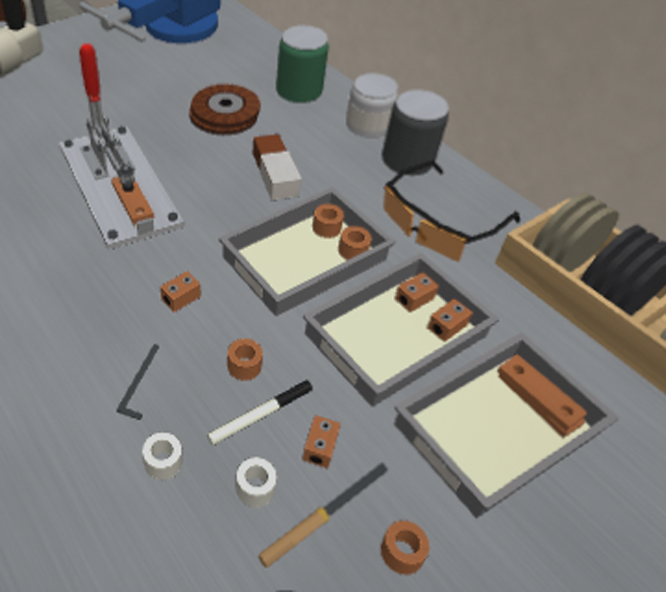

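All five parts are clear. The loose copper bushes and blocks lie outside the trays, and the white tubes are look-alikes. Next I'll measure the poses precisely from depth in both views.

```bash
python3 - <<'E'
from h import *
box={'top':{'bushL':(359,214),'bushR':(452,216),'blkL':(313,215),'blkR':(405,213)},
'side':{'bushL':(332,254),'bushR':(419,355),'blkL':(298,218),'blkR':(373,298)}}
H={'bush':.028,'blk':.026}
for n in box:
    p=cv2.imread(f"pics/{n}0.png"); d=np.load(f"pics/{n}0.npy"); W=cloud(n,d)
    for k,(u,v) in box[n].items():
        sl=np.s_[v-20:v+21,u-20:u+21]; w=W[sl]; m=(w[...,2]>H[k[:-1]]-.006)&(d[sl]>0)
        P=w[m]; (c,s,a)=cv2.minAreaRect(P[:,:2].astype(np.float32)*1000)
        print(n,k,m.sum(),'z %.4f'%np.median(P[:,2]),'rect c',np.round(c,1),np.round(s,1),'ang %.1f'%a,'mean',np.round(P[:,:2].mean(0)*1000,1))
    # jig plate
    sl=np.s_[165:235,175:285] if n=='top' else np.s_[125:195,225:305]
    w=W[sl];m=(np.abs(w[...,2]-.012)<.0035)&(d[sl]>0);P=w[m]
    (c,s,a)=cv2.minAreaRect(P[:,:2].astype(np.float32)*1000);print(n,'jig',len(P),np.round(c,1),np.round(s,1),a)
    # trays rim
    for t,(y0,y1) in {'bush':(.06,-.1),'block':(-.1,-.255),'link':(-.255,-.41)}.items():
        m=(W[...,2]>.028)&(W[...,2]<.042)&(W[...,0]>.48)&(W[...,0]<.72)&(W[...,1]<y0)&(W[...,1]>y1)&(d>0)
        P=W[m];(c,s,a)=cv2.minAreaRect(P[:,:2].astype(np.float32)*1000);print(n,t,len(P),np.round(c,1),np.round(s,1),'%.1f'%a)
    g=(W[...,1]<-.4)&(W[...,1]>-.95)&(W[...,0]>.0)&(W[...,0]<.75)&(W[...,2]>.05)&(d>0)
    if n=='top':
        P=W[g]
        for x in np.arange(0,.75,.05):
            q=P[(P[:,0]>=x)&(P[:,0]<x+.05)]
            if len(q): print('grinder x%.2f y %.2f..%.2f zmax %.2f'%(x,q[:,1].min(),q[:,1].max(),q[:,2].max()))
E
```

```text
top bushL 115 z 0.0291 rect c [ 440.6 -110.2] [36.4 35.7] ang 0.5 mean [ 441.  -109.6]
top bushR 126 z 0.0286 rect c [ 441.9 -362. ] [38.7 36.2] ang 88.5 mean [ 442.1 -361.6]
top blkL 159 z 0.0270 rect c [434.9  17.4] [41.9 27.6] ang 2.5 mean [434.  18.]
top blkR 161 z 0.0266 rect c [ 447.8 -237.1] [41.5 28.1] ang 35.1 mean [ 447.5 -236.8]
top jig 1932 [467.7 246.9] [158.  260.8] 0.7268005609512329
top bush 876 [607.9 -13.8] [128.  189.8] 88.7
top block 947 [ 618.  -173.1] [128.3 189.2] 89.0
top link 751 [ 619.1 -323.4] [128.8 188.8] 87.3
grinder x0.10 y -0.65..-0.45 zmax 0.60
grinder x0.15 y -0.66..-0.56 zmax 0.44
grinder x0.20 y -0.70..-0.54 zmax 0.25
grinder x0.25 y -0.70..-0.54 zmax 0.25
grinder x0.30 y -0.69..-0.54 zmax 0.24
grinder x0.35 y -0.68..-0.54 zmax 0.24
grinder x0.40 y -0.68..-0.54 zmax 0.24
grinder x0.45 y -0.68..-0.54 zmax 0.24
grinder x0.50 y -0.67..-0.54 zmax 0.24
grinder x0.55 y -0.69..-0.52 zmax 0.25
grinder x0.60 y -0.67..-0.59 zmax 0.23
side bushL 192 z 0.0259 rect c [ 441.7 -112.1] [39.6 37.9] ang 16.3 mean [ 440.9 -112.2]
side bushR 338 z 0.0265 rect c [ 442.4 -364.8] [39.6 38. ] ang 42.7 mean [ 441.7 -365.6]
side blkL 188 z 0.0242 rect c [434.1  16. ] [42.5 29.8] ang 4.0 mean [433.6  14.9]
side blkR 304 z 0.0249 rect c [ 447.8 -238.6] [43.3 27.7] ang 35.4 mean [ 446.9 -239.6]
side jig 1493 [521.2 238.4] [241.6 210.8] 78.98301696777344
side bush 1063 [607.9 -15.5] [130.8 190.1] 88.8
side block 1345 [ 618.8 -174.6] [130.1 191.2] 89.4
side link 1500 [ 619.7 -325.1] [129.8 192.1] 87.3
```

```bash
python3 - <<'E'
from h import *
p=cv2.imread("pics/top0.png")[160:240,170:290]; cv2.imwrite("pics/jigtop.png",cv2.resize(p,None,fx=6.5,fy=6.5,interpolation=cv2.INTER_CUBIC))
p=cv2.imread("pics/side0.png")[70:200,220:310]; cv2.imwrite("pics/jigside.png",cv2.resize(p,None,fx=4.6,fy=4.6,interpolation=cv2.INTER_CUBIC))
E
```

```text
(no output)
```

View pics/jigtop.png

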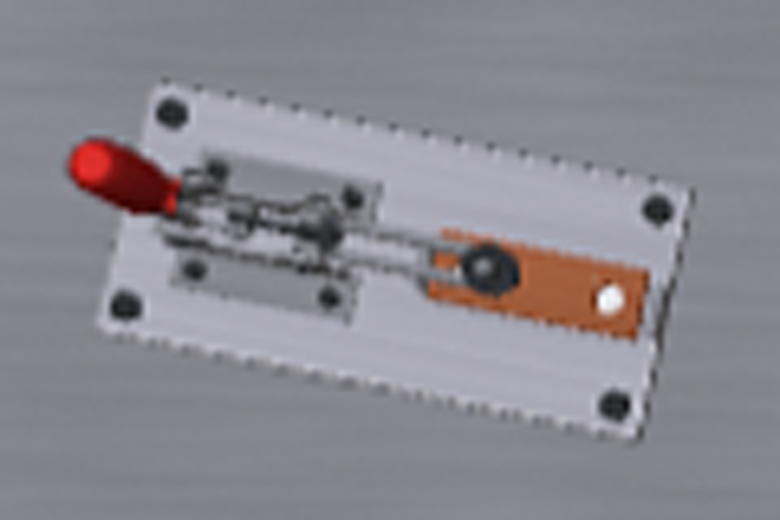

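View pics/jigside.png

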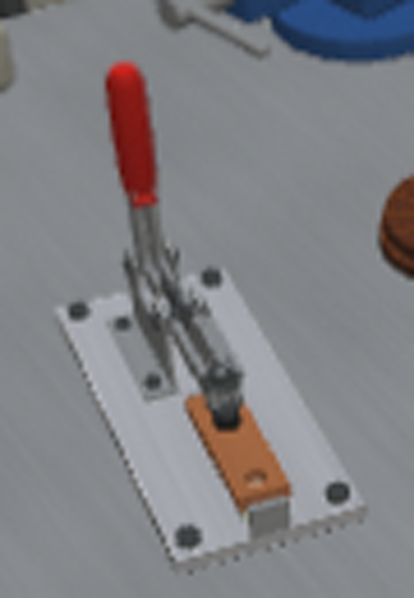

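```bash
python3 - <<'E'
from h import *
def ana(n,c,f,off):
    px=(np.array(c)+.5)/f-.5+off
    P=plane(n,px,.012)[:,:2]; # order TL(far,+y) TR(far,-y) BR(near,-y) BL(near,+y)
    ctr=P.mean(0); yv=(P[0]+P[3]-P[1]-P[2]); xv=(P[0]+P[1]-P[2]-P[3])
    print(n,np.round(ctr*1000,1),'len',np.linalg.norm(yv)/2,np.linalg.norm(xv)/2,'yaw from y',np.arctan2(-yv[0],yv[1]),'from x',np.arctan2(xv[1],xv[0]))
    return ctr,np.arctan2(-yv[0],yv[1])
a=ana('top',[(158,84),(690,188),(638,440),(100,330)],6.5,np.array([170,160]))
b=ana('side',[(222,268),(367,512),(178,560),(57,312)],4.6,np.array([220,70]))
# handle & link check
for nm,px,z in(('top link',[[645,270],[636,338]],.036),('hole',[[610,299]],.036)):
    print(nm,plane('top',(np.array(px)+.5)/6.5-.5+[170,160],z))
for n in('top','side'):
    p=cv2.imread(f"pics/{n}0.png");d=np.load(f"pics/{n}0.npy");W=cloud(n,d)
    hsv=cv2.cvtColor(p,cv2.COLOR_BGR2HSV);m=((hsv[...,0]<6)|(hsv[...,0]>174))&(hsv[...,1]>170)&(d>0)&(np.hypot(W[...,0]-.48,W[...,1]-.31)<.08)
    P=W[m];print(n,'handle',len(P),P.mean(0).round(3),P.min(0).round(3),P.max(0).round(3))
c=(a[0]+b[0])/2; t=(a[1]+b[1])/2
R=np.array([[np.cos(t),-np.sin(t)],[np.sin(t),np.cos(t)]])
for y in (-68,79,160): print(y,(c+R@[0,y/1000])*1000)
E
```

```text
top [471.7 250.6] len 0.23735765938768263 0.11026715262914617 yaw from y -0.17087625216171856 from x -0.16554293443794865
side [472.  245.5] len 0.23900751826738942 0.10675490298884018 yaw from y -0.1702162626157911 from x -0.19028603585186624
top link [[0.46732701 0.13945729 0.036     ]
 [0.4383805  0.14204121 0.036     ]]
hole [[0.45461273 0.1537456  0.036     ]]
top handle 112 [0.482 0.324 0.161] [0.475 0.317 0.108] [0.492 0.336 0.188]
side handle 200 [0.484 0.32  0.149] [0.475 0.315 0.104] [0.493 0.333 0.183]
-68 [460.34687937 181.04453371]
79 [485.29582326 325.91188751]
160 [499.04320051 405.73675593]
```

Call:
{"op": "send_rows", "data": {
  "jaw": [0,0,0,0,0,0,0,0,0,0,0,0],
  "delta_pos": [
    [0,0,-0.05],
    [0,0,-0.05],
    [-0.0235,-0.035,0],
    [-0.0235,-0.035,0],
    [-0.0235,-0.035,0],
    [-0.0235,-0.035,0],
    [-0.0235,-0.035,0],
    [-0.0235,-0.035,0],
    [-0.0235,-0.035,0],
    [-0.0235,-0.035,0],
    [-0.0235,-0.035,0],
    [-0.0235,-0.035,0]
  ],
  "twist": [0,0,0,0,0,0,0,0,0,0,0,0]
}}

```text
clock: 1.3
tcp_pos: [0.4304, -0.2985, 0.3311]
ee_rot: [0.783, -0.621, -0.0, 0.0]
wrist_force: [1.0, -0.5, 0.2]
width: 0.002
```

```bash
cat >> h.py <<'E'
from scipy.spatial.transform import Rotation as Ro
def pose():
    s=robot.state(); R=Ro.from_quat(s['ee_rot']).as_matrix(); return s,R,np.arctan2(R[1,0],R[0,0])
def plan(x,y,z,psi=None):
    s,R,a=pose(); d=np.array([x,y,z])-s['tcp_pos']
    if psi is None: psi=a
    tw=-(psi-a)
    # deltas in tool axes now, and in axes after the twist
    Rn=R@Ro.from_euler('z',tw).as_matrix()
    print('t %.2f pos %s psi %.3f F %s w %.3f q %s'%(s['clock'],s['tcp_pos'].round(4),a,s['wrist_force'].round(1),s['width'],np.round(s['joints'],2)))
    print('twist %.3f  delta before twist %s  after twist %s'%(tw,(R.T@d).round(4),(Rn.T@d).round(4)))
def tfm(c,t,x,y): return c[0]+np.cos(t)*x-np.sin(t)*y, c[1]+np.sin(t)*x+np.cos(t)*y
JC=(.4718,.248);JT=-.170
def jig(x,y): return tfm(JC,JT,x,y)
TR={'bush':((.608,-.0146),-.023),'block':((.6184,-.1738),-.014),'link':((.6194,-.3242),-.047)}
def tray(k,x,y): return tfm(*TR[k],x,y)
E
python3 - <<'E'
from h import *
plan(*jig(0,.040),.25,-.17)
E
```

```text
t 1.30 pos [ 0.4304 -0.2985  0.3311] psi -1.341 F [ 1.  -0.5  0.2] w 0.002 q [ 0.87  0.09 -0.38  1.54  0.04  1.51 -0.85]
twist -1.171  delta before twist [-0.5596 -0.1803  0.0811]  after twist [-0.0516 -0.5857  0.0811]
```

Call:
{"op": "send_rows", "data": {
  "jaw": [0,0,0,0,0,0,0,0],
  "delta_pos": [
    [0,0,0],
    [0,0,0],
    [0,0,0],
    [0,0,0],
    [0,0,0],
    [0,0,0],
    [0,0,0],
    [0,0,0]
  ],
  "twist": [-0.146,-0.146,-0.146,-0.146,-0.146,-0.146,-0.146,-0.149]
}}

```text
clock: 2.1
tcp_pos: [0.4295, -0.2999, 0.3309]
ee_rot: [0.997, -0.082, -0.0, -0.0]
wrist_force: [1.3, -0.2, -0.1]
width: 0.006
```

Call:
{"op": "send_rows", "data": {
  "jaw": [0,0,0,0,0,0,0,0,0,0,0,0],
  "delta_pos": [
    [-0.0045,-0.045,0],
    [-0.0045,-0.045,0],
    [-0.0045,-0.045,0],
    [-0.0045,-0.045,0],
    [-0.0045,-0.045,0],
    [-0.0045,-0.045,0],
    [-0.0045,-0.045,0],
    [-0.0045,-0.045,0],
    [-0.0045,-0.045,0],
    [-0.0045,-0.045,0],
    [-0.0045,-0.045,0],
    [-0.0045,-0.045,0]
  ],
  "twist": [0,0,0,0,0,0,0,0,0,0,0,0]
}}

```text
clock: 3.3
tcp_pos: [0.4677, 0.2428, 0.3313]
ee_rot: [0.996, -0.085, 0.0, 0.0]
wrist_force: [0.6, 0.2, 0.4]
width: 0.002
```

```bash
python3 - <<'E'
from h import *
plan(*jig(0,.040),.15,-.17)
E
```

```text
t 3.30 pos [0.4677 0.2428 0.3313] psi -0.171 F [0.6 0.2 0.4] w 0.002 q [ 0.32  0.19 -1.01  1.51  0.16  1.53 -0.85]
twist -0.001  delta before twist [ 0.003  -0.0459  0.1813]  after twist [ 0.0031 -0.0459  0.1813]
```

Call:
{"op": "send_rows", "data": {
  "jaw": [0,0,0,0,0,0,0],
  "delta_pos": [
    [0.003,-0.046,0],
    [0,0,0.045],
    [0,0,0.045],
    [0,0,0.045],
    [0,0,0.03],
    [0,0,0.015],
    [0,0,0]
  ],
  "twist": [0,0,0,0,0,0,0]
}}

```text
clock: 4.0
tcp_pos: [0.4778, 0.2855, 0.1498]
ee_rot: [0.996, -0.085, -0.001, 0.001]
wrist_force: [0.3, 0.4, 0.5]
width: -0.0
```

```bash
python3 - <<'E'
from h import *
plan(*jig(0,.040),.15,-.17)
p,d=robot.read_camera('side'); cv2.imwrite("pics/s1.png",cv2.resize(p[20:220,180:380],None,fx=3,fy=3,interpolation=cv2.INTER_CUBIC))
for th in np.arange(0,1.25,.1):
    r=.09
    y=.079+r*np.sin(th)-.0115*np.cos(th)-.011; z=.058+r*np.cos(th)+.0115*np.sin(th)
    print('%.2f jig y %.4f z %.4f'%(th,y,z))
E
```

```text
t 4.00 pos [0.4778 0.2855 0.1498] psi -0.170 F [0.3 0.4 0.5] w -0.000 q [ 0.17  0.41 -0.97  1.71  0.35  1.22 -1.05]
twist 0.000  delta before twist [ 0.0005 -0.002  -0.0002]  after twist [ 0.0005 -0.002  -0.0002]
0.00 jig y 0.0565 z 0.1480
0.10 jig y 0.0655 z 0.1487
0.20 jig y 0.0746 z 0.1485
0.30 jig y 0.0836 z 0.1474
0.40 jig y 0.0925 z 0.1454
0.50 jig y 0.1011 z 0.1425
0.60 jig y 0.1093 z 0.1388
0.70 jig y 0.1172 z 0.1342
0.80 jig y 0.1245 z 0.1290
0.90 jig y 0.1314 z 0.1230
1.00 jig y 0.1375 z 0.1163
1.10 jig y 0.1430 z 0.1091
1.20 jig y 0.1477 z 0.1013
```

View pics/s1.png

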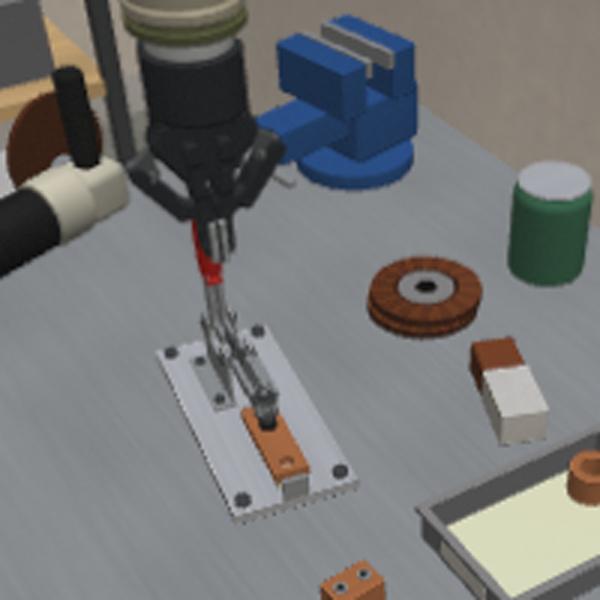

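Call:
{"op": "send_rows", "data": {
  "jaw": [0,0,0,0,0],
  "delta_pos": [
    [0,-0.012,0],
    [0,-0.008,0.002],
    [0,-0.008,0],
    [0,-0.008,0],
    [0,0,0]
  ],
  "twist": [0,0,0,0,0]
}}

```text
clock: 4.55
tcp_pos: [0.4843, 0.3234, 0.1496]
ee_rot: [0.996, -0.084, -0.0, -0.001]
wrist_force: [0.6, -0.0, -0.3]
width: 0.0
```

```bash
python3 - <<'E'
from h import *
plan(*jig(0,.0746),.148,-.17)
p,d=robot.read_camera('side'); cv2.imwrite("pics/s2.png",cv2.resize(p[20:220,180:380],None,fx=3,fy=3,interpolation=cv2.INTER_CUBIC))
E
```

```text
t 4.55 pos [0.4843 0.3234 0.1496] psi -0.168 F [ 0.6 -0.  -0.3] w 0.000 q [ 0.08  0.46 -0.95  1.64  0.39  1.24 -1.12]
twist 0.002  delta before twist [0.0004 0.0018 0.0016]  after twist [0.0004 0.0018 0.0016]
```

View pics/s2.png

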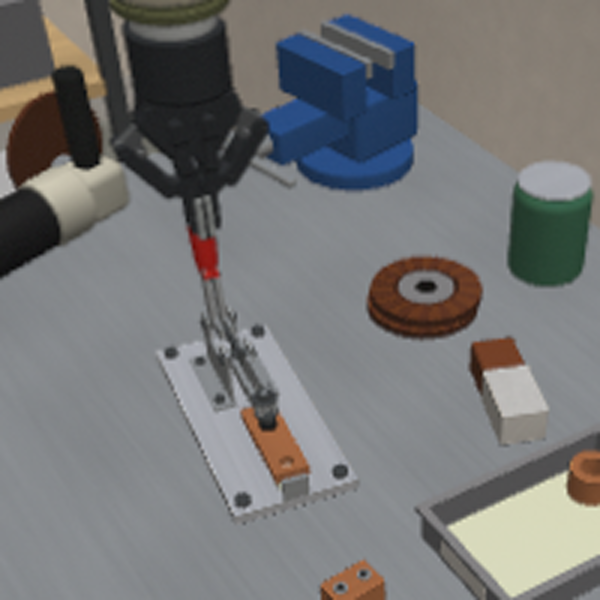

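Call:
{"op": "send_rows", "data": {
  "jaw": [0,0,0,0],
  "delta_pos": [
    [0,-0.009,0.002],
    [0,-0.009,0.002],
    [0,-0.009,0.004],
    [0,0,0]
  ],
  "twist": [0,0,0,0]
}}

```text
clock: 5.0
tcp_pos: [0.4886, 0.3497, 0.1406]
ee_rot: [0.996, -0.084, -0.001, -0.0]
wrist_force: [-0.3, 0.5, -0.2]
width: 0.0
```

```bash
python3 - <<'E'
from h import *
plan(*jig(0,.1011),.1425,-.17)
p,d=robot.read_camera('side'); cv2.imwrite("pics/s3.png",cv2.resize(p[20:220,180:380],None,fx=3,fy=3,interpolation=cv2.INTER_CUBIC))
E
```

```text
t 5.00 pos [0.4886 0.3497 0.1406] psi -0.168 F [-0.3  0.5 -0.2] w 0.000 q [ 0.02  0.51 -0.93  1.6   0.43  1.25 -1.16]
twist 0.002  delta before twist [ 0.0006  0.002  -0.0019]  after twist [ 0.0006  0.002  -0.0019]
```

View pics/s3.png

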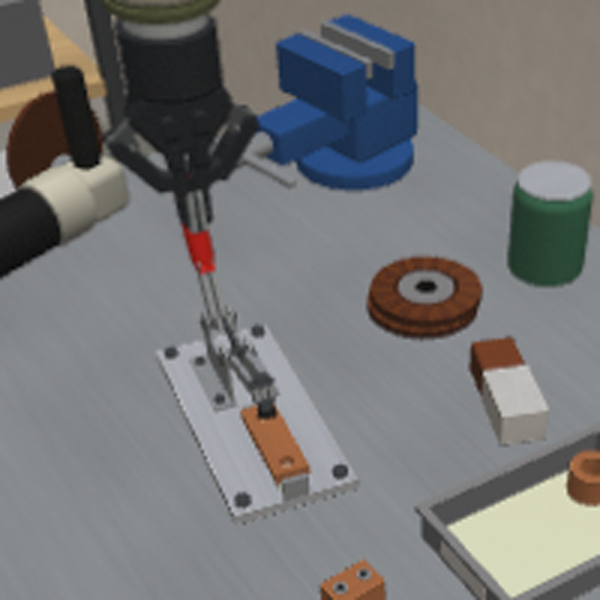

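Call:
{"op": "send_rows", "data": {
  "jaw": [0,0,0,0,0,0,0,0],
  "delta_pos": [
    [0,-0.008,0.002],
    [0,-0.008,0.004],
    [0,-0.0075,0.005],
    [0,-0.007,0.006],
    [0,-0.006,0.007],
    [0,-0.005,0.007],
    [0,-0.004,0.007],
    [0,0,0]
  ],
  "twist": [0,0,0,0,0,0,0,0]
}}

```text
clock: 5.85
tcp_pos: [0.4961, 0.3933, 0.1019]
ee_rot: [0.996, -0.084, -0.001, 0.0]
wrist_force: [-0.7, 0.3, 0.2]
width: -0.005
```

```bash
python3 - <<'E'
from h import *
plan(*jig(0,.1487),.0997,-.17)
p,d=robot.read_camera('side'); cv2.imwrite("pics/s4.png",cv2.resize(p[20:220,180:380],None,fx=3,fy=3,interpolation=cv2.INTER_CUBIC))
E
```

```text
t 5.85 pos [0.4961 0.3933 0.1019] psi -0.169 F [-0.7  0.3  0.2] w -0.005 q [-0.1   0.61 -0.89  1.55  0.5   1.22 -1.24]
twist 0.001  delta before twist [ 0.0007 -0.0014  0.0022]  after twist [ 0.0006 -0.0014  0.0022]
```

View pics/s4.png

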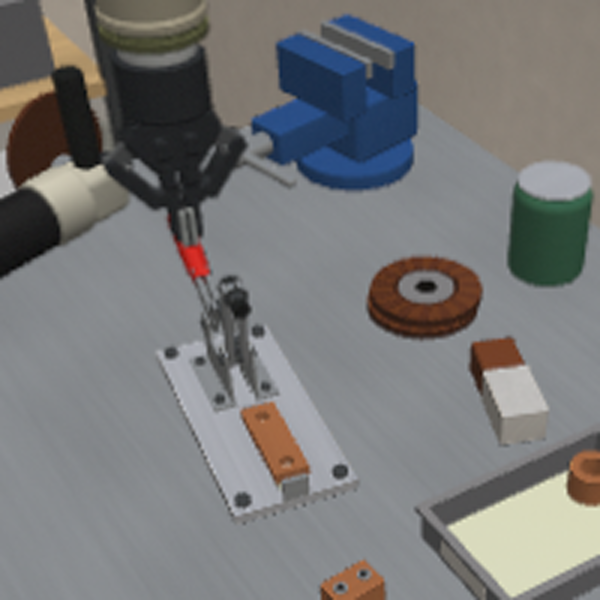

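Call:
{"op": "send_rows", "data": {
  "jaw": [0,0,0,0],
  "delta_pos": [
    [0,-0.002,0.003],
    [0,-0.002,0.003],
    [0,0,0.002],
    [0,0,0]
  ],
  "twist": [0,0,0,0]
}}

```text
clock: 6.3
tcp_pos: [0.4979, 0.3967, 0.0968]
ee_rot: [0.996, -0.085, 0.001, 0.0]
wrist_force: [-4.1, -6.4, 14.2]
width: -0.0
```

Call:
{"op": "send_rows", "data": {
  "jaw": [0,0,0,0.03,0.03,0.03],
  "delta_pos": [
    [0,0.003,-0.015],
    [0,0.01,-0.045],
    [0,0,-0.045],
    [0,0.02,-0.03],
    [0,0.03,0],
    [0,0.03,0]
  ],
  "twist": [0,0,0,0,0,0]
}}

```text
clock: 6.9
tcp_pos: [0.4817, 0.3053, 0.2317]
ee_rot: [0.996, -0.084, 0.001, -0.001]
wrist_force: [0.3, -1.0, 0.7]
width: 0.352
```

```bash
python3 - <<'E'
from h import *
p,d=robot.read_camera('side'); cv2.imwrite("pics/s5.png",cv2.resize(p[20:220,180:380],None,fx=3,fy=3,interpolation=cv2.INTER_CUBIC))
print('touch test above bench, jig y -.165');plan(*jig(0,-.165),.10,-.17)
print('link');plan(*jig(0,-.068),.10,-.17)
E
```

```text
touch test above bench, jig y -.165
t 6.95 pos [0.4824 0.3001 0.231 ] psi -0.173 F [3.7 0.1 0.7] w 0.354 q [ 0.16  0.36 -0.99  1.58  0.31  1.37 -1.03]
twist -0.003  delta before twist [-0.0011  0.2178  0.1315]  after twist [-0.0019  0.2178  0.1315]
link
t 6.95 pos [0.4824 0.3001 0.231 ] psi -0.173 F [3.7 0.1 0.7] w 0.354 q [ 0.16  0.36 -0.99  1.58  0.31  1.37 -1.03]
twist -0.003  delta before twist [-0.0015  0.1208  0.1313]  after twist [-0.0019  0.1208  0.1313]
```

View pics/s5.png

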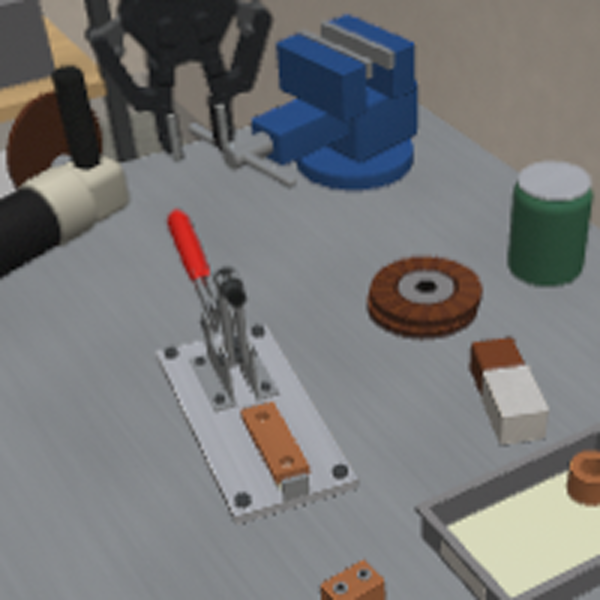

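Call:
{"op": "send_rows", "data": {
  "jaw": [0.03,0.03,0.03,0.03,0.03,0.03,0.03,0.03,0.03,0.03,0.03],
  "delta_pos": [
    [0,0.044,0],
    [0,0.044,0],
    [0,0.044,0],
    [0,0.044,0],
    [0,0.042,0],
    [0,0,0.045],
    [0,0,0.045],
    [0,0,0.045],
    [0,0,0.045],
    [0,0,0.035],
    [0,0,0]
  ],
  "twist": [0,0,0,0,0,0,0,0,0,0,0]
}}

```text
clock: 8.05
tcp_pos: [0.442, 0.0903, 0.0122]
ee_rot: [0.996, -0.085, -0.003, 0.0]
wrist_force: [-0.8, 0.1, 0.2]
width: 0.355
```

```bash
python3 - <<'E'
from h import *
plan(*jig(0,-.165),.0,-.17)
d=np.load('pics/side0.npy')
p,d=robot.read_camera('side'); W=cloud('side',d); hsv=cv2.cvtColor(p,cv2.COLOR_BGR2HSV)
m=((hsv[...,0]<6)|(hsv[...,0]>174))&(hsv[...,1]>170)&(d>0)&(np.hypot(W[...,0]-.50,W[...,1]-.4)<.12)&(W[...,2]>.05)
P=W[m]; dx=P[:,:2]-np.array(JC); y=dx@[-np.sin(JT),np.cos(JT)]; v=np.c_[y-.079,P[:,2]-.058]
r=np.hypot(*v.T); a=np.arctan2(v[:,0],v[:,1]); print(len(P),'r',r.min(),r.max(),'ang mean',a.mean(), np.median(a))
E
```

```text
t 8.05 pos [0.442  0.0903 0.0122] psi -0.169 F [-0.8  0.1  0.2] w 0.355 q [ 0.5   0.35 -0.88  2.08  0.35  0.87 -0.75]
twist 0.001  delta before twist [0.0028 0.0045 0.0122]  after twist [0.0028 0.0045 0.0122]
145 r 0.04611425139272972 0.1251942449699657 ang mean 1.1432557732272504 1.147470871054322
```

Call:
{"op": "send_rows", "data": {
  "jaw": [0.03,0.03,0.03,0.03,0.03],
  "delta_pos": [
    [0,0,0.004],
    [0,0,0.003],
    [0,0,0.002],
    [0,0,0.002],
    [0,0,0]
  ],
  "twist": [0,0,0,0,0]
}}

```text
clock: 8.6
tcp_pos: [0.4451, 0.0904, 0.0045]
ee_rot: [0.996, -0.085, 0.0, 0.0]
wrist_force: [0.0, 0.1, 0.2]
width: 0.352
```

Call:
{"op": "send_rows", "data": {
  "jaw": [0.03,0.03,0.03],
  "delta_pos": [
    [0,0,0.002],
    [0,0,0.002],
    [0,0,0]
  ],
  "twist": [0,0,0]
}}

```text
clock: 8.9
tcp_pos: [0.4448, 0.0905, 0.0]
ee_rot: [0.996, -0.085, -0.0, 0.0]
wrist_force: [0.2, -0.6, -0.2]
width: 0.351
```

Call:
{"op": "send_rows", "data": {
  "jaw": [0.03,0.03,0.03],
  "delta_pos": [
    [0,0,0.002],
    [0,0,0.002],
    [0,0,0]
  ],
  "twist": [0,0,0]
}}

```text
clock: 9.2
tcp_pos: [0.4452, 0.0905, -0.0007]
ee_rot: [0.996, -0.085, -0.0, 0.002]
wrist_force: [-24.0, -6.9, 68.2]
width: 0.35
```

Call:
{"op": "send_rows", "data": {
  "jaw": [0.05,0.05,0.05,0.05,0.05,0.05],
  "delta_pos": [
    [0,0,-0.006],
    [0,0,-0.034],
    [0,0,-0.045],
    [0,-0.03,0],
    [0,-0.04,0],
    [0,-0.022,0]
  ],
  "twist": [0,0,0,0,0,0]
}}

```text
clock: 9.8
tcp_pos: [0.461, 0.1836, 0.082]
ee_rot: [0.996, -0.085, 0.001, -0.001]
wrist_force: [-0.1, 0.6, -0.1]
width: 0.588
```

```bash
python3 - <<'E'
from h import *
plan(*jig(0,-.070),.027,-.17)
E
```

```text
t 9.80 pos [0.461  0.1836 0.082 ] psi -0.169 F [-0.1  0.6 -0.1] w 0.588 q [ 0.38  0.34 -0.95  1.93  0.32  1.03 -0.89]
twist 0.001  delta before twist [-0.0003  0.0048  0.055 ]  after twist [-0.0003  0.0048  0.055 ]
```

Call:
{"op": "send_rows", "data": {
  "jaw": [0.05,0.05,0.05,0.05],
  "delta_pos": [
    [0,0.004,0.03],
    [0,0,0.018],
    [0,0,0.007],
    [0,0,0]
  ],
  "twist": [0,0,0,0]
}}

```text
clock: 10.2
tcp_pos: [0.4593, 0.1772, 0.0257]
ee_rot: [0.996, -0.085, -0.001, 0.0]
wrist_force: [0.2, -0.2, 0.7]
width: 0.585
```

```bash
python3 - <<'E'
from h import *
plan(*jig(0,-.070),.027,-.17)
p,d=robot.read_camera('side'); cv2.imwrite("pics/s6.png",cv2.resize(p[80:230,200:350],None,fx=4,fy=4,interpolation=cv2.INTER_CUBIC))
E
```

```text
t 10.20 pos [0.4593 0.1772 0.0257] psi -0.170 F [ 0.2 -0.2  0.7] w 0.585 q [ 0.33  0.42 -0.9   1.97  0.41  0.94 -0.95]
twist 0.000  delta before twist [ 0.0003 -0.0019 -0.0013]  after twist [ 0.0003 -0.0019 -0.0013]
```

View pics/s6.png

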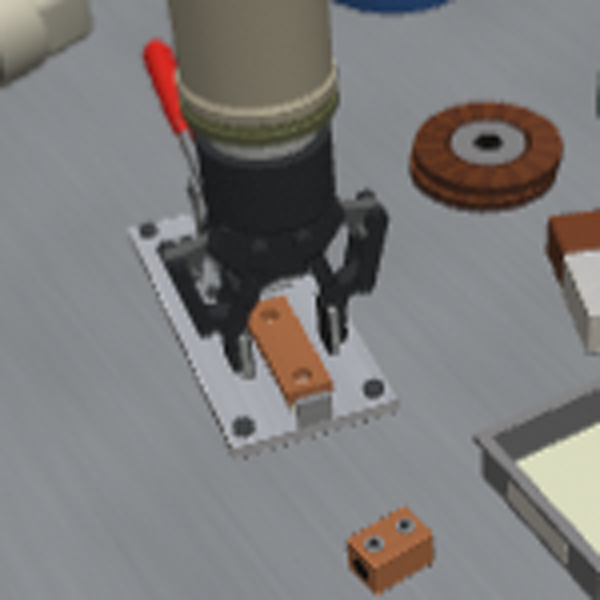

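Call:
{"op": "send_rows", "data": {
  "jaw": [0.05,0.02,0.02,0.02,0.02,0.02],
  "delta_pos": [
    [0,-0.002,-0.001],
    [0,0,0],
    [0,0,0],
    [0,0,0],
    [0,0,0],
    [0,0,0]
  ],
  "twist": [0,0,0,0,0,0],
  "force": 40
}}

```text
clock: 10.85
tcp_pos: [0.4609, 0.1795, 0.0284]
ee_rot: [0.996, -0.085, 0.001, -0.0]
wrist_force: [-2.1, -0.5, 7.2]
width: 0.334
```

Call:
{"op": "send_rows", "data": {
  "jaw": [0.02,0.02,0.02,0.02,0.02],
  "delta_pos": [
    [0,0,-0.01],
    [0,0,-0.02],
    [0,0,-0.04],
    [0,0,-0.04],
    [0,0,0]
  ],
  "twist": [0,0,0,0,0]
}}

```text
clock: 11.35
tcp_pos: [0.4625, 0.1807, 0.1425]
ee_rot: [0.996, -0.085, 0.004, -0.001]
wrist_force: [1.9, -0.5, -2.2]
width: 0.335
```

```bash
python3 - <<'E'
from h import *
plan(*tray('link',-.012,.0),.13,-.047)
p,d=robot.read_camera('side'); cv2.imwrite("pics/s7.png",cv2.resize(p[50:200,200:350],None,fx=4,fy=4,interpolation=cv2.INTER_CUBIC))
E
```

```text
t 11.35 pos [0.4625 0.1807 0.1425] psi -0.170 F [ 1.9 -0.5 -2.2] w 0.335 q [ 0.44  0.25 -1.    1.87  0.23  1.14 -0.81]
twist -0.123  delta before twist [0.2279 0.4726 0.0129]  after twist [0.1684 0.497  0.0129]
```

View pics/s7.png

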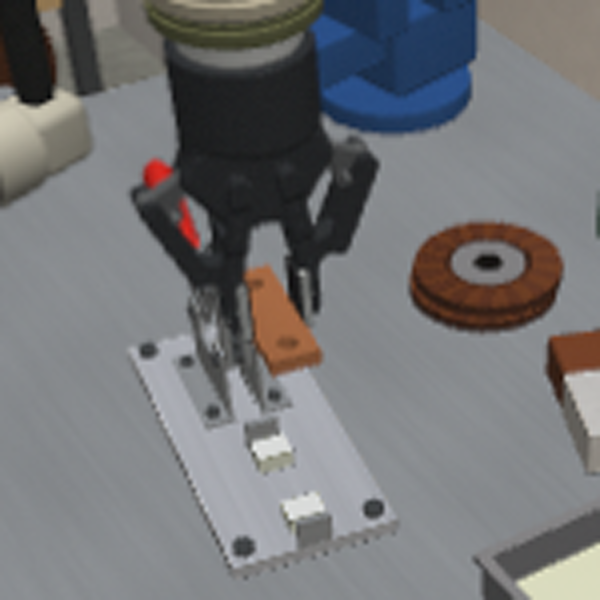

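Call:
{"op": "send_rows", "data": {
  "jaw": [0.02,0.02,0.02,0.02,0.02,0.02,0.02,0.02,0.02,0.02,0.02,0.02],
  "delta_pos": [
    [0,0,0],
    [0.008,0.024,0],
    [0.016,0.047,0],
    [0.016,0.047,0],
    [0.016,0.047,0],
    [0.016,0.047,0],
    [0.016,0.047,0],
    [0.016,0.047,0],
    [0.016,0.047,0],
    [0.016,0.047,0],
    [0.016,0.047,0],
    [0.016,0.047,0]
  ],
  "twist": [-0.123,0,0,0,0,0,0,0,0,0,0,0]
}}

```text
clock: 12.6
tcp_pos: [0.6041, -0.3241, 0.1356]
ee_rot: [1.0, -0.024, -0.001, -0.0]
wrist_force: [1.6, 0.3, -1.9]
width: 0.331
```

```bash
python3 - <<'E'
from h import *
plan(*tray('link',-.012,.0),.04,-.047)
E
```

```text
t 12.60 pos [ 0.6041 -0.3241  0.1356] psi -0.047 F [ 1.6  0.3 -1.9] w 0.331 q [ 0.9   0.63 -0.71  1.36  0.41  1.3   0.13]
twist -0.000  delta before twist [ 0.0035 -0.0006  0.0956]  after twist [ 0.0035 -0.0006  0.0956]
```

Call:
{"op": "send_rows", "data": {
  "jaw": [0.02,0.02,0.02,0.02,0.02,0.02,0.02],
  "delta_pos": [
    [0.003,0,0.04],
    [0,0,0.04],
    [0,0,0.02],
    [0,0,0.012],
    [0,0,0.008],
    [0,0,0.005],
    [0,0,0]
  ],
  "twist": [0,0,0,0,0,0,0]
}}

```text
clock: 13.3
tcp_pos: [0.6079, -0.3224, 0.0126]
ee_rot: [1.0, -0.023, 0.0, 0.0]
wrist_force: [-0.2, 0.3, -2.1]
width: 0.334
```

```bash
python3 - <<'E'
from h import *
plan(*tray('link',-.012,.0),.0064,-.047)
p,d=robot.read_camera('side'); cv2.imwrite("pics/s8.png",cv2.resize(p[190:340,400:550],None,fx=4,fy=4,interpolation=cv2.INTER_CUBIC))
E
```

```text
t 13.30 pos [ 0.6079 -0.3224  0.0126] psi -0.047 F [-0.2  0.3 -2.1] w 0.334 q [ 0.87  0.75 -0.66  1.45  0.49  1.1   0.08]
twist 0.000  delta before twist [-0.0005  0.0013  0.0062]  after twist [-0.0005  0.0013  0.0062]
```

View pics/s8.png

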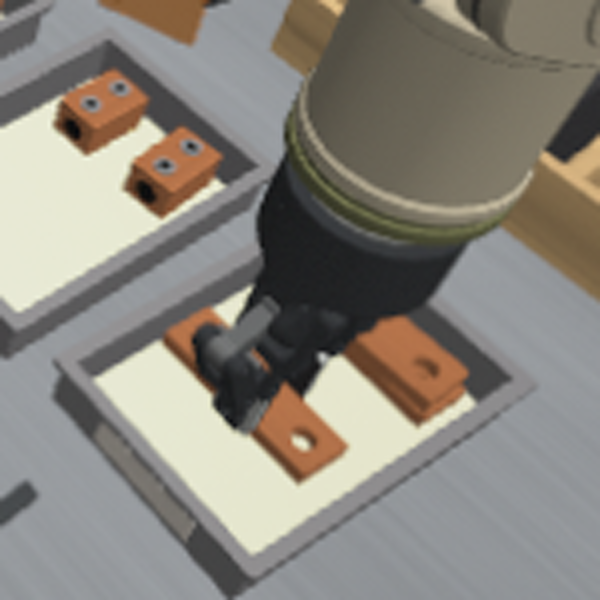

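Call:
{"op": "send_rows", "data": {
  "jaw": [0.02,0.02,0.02],
  "delta_pos": [
    [0,0,0.002],
    [0,0,0.002],
    [0,0,0]
  ],
  "twist": [0,0,0]
}}

```text
clock: 13.65
tcp_pos: [0.6077, -0.3224, 0.0084]
ee_rot: [1.0, -0.024, 0.0, 0.0]
wrist_force: [-0.2, -0.3, -1.9]
width: 0.337
```

Call:
{"op": "send_rows", "data": {
  "jaw": [0.02,0.02],
  "delta_pos": [
    [0,0,0.001],
    [0,0,0]
  ],
  "twist": [0,0]
}}

```text
clock: 13.85
tcp_pos: [0.6078, -0.3223, 0.0073]
ee_rot: [1.0, -0.023, -0.0, 0.0]
wrist_force: [-0.4, -1.0, -2.4]
width: 0.336
```

Call:
{"op": "send_rows", "data": {
  "jaw": [0.02,0.02,0.02],
  "delta_pos": [
    [0,0,0.0007],
    [0,0,0.0005],
    [0,0,0]
  ],
  "twist": [0,0,0]
}}

```text
clock: 14.15
tcp_pos: [0.6079, -0.3223, 0.0066]
ee_rot: [1.0, -0.024, 0.0, 0.0]
wrist_force: [-1.2, -0.5, 3.0]
width: 0.338
```

Call:
{"op": "send_rows", "data": {
  "jaw": [0.036,0.05,0.05,0.05,0.05,0.05,0.05],
  "delta_pos": [
    [0,0,0],
    [0,0,0],
    [0,0,0],
    [0,0,-0.02],
    [0,0,-0.04],
    [0,0,-0.04],
    [0,0,-0.04]
  ],
  "twist": [0,0,0,0,0,0,0]
}}

```text
clock: 14.85
tcp_pos: [0.6079, -0.322, 0.1495]
ee_rot: [1.0, -0.023, 0.001, 0.0]
wrist_force: [0.5, -1.2, -0.8]
width: 0.584
```

```bash
python3 - <<'E'
from h import *
print('blkR');plan(.4478,-.2380,.15,.614)
print('bushR');plan(.442,-.3635,.15,0)
p,d=robot.read_camera('side'); cv2.imwrite("pics/s9.png",p)
E
```

```text
blkR
t 14.85 pos [ 0.6079 -0.322   0.1495] psi -0.047 F [ 0.5 -1.2 -0.8] w 0.584 q [ 0.89  0.62 -0.71  1.35  0.4   1.32  0.13]
twist -0.661  delta before twist [-0.1639 -0.0765 -0.0008]  after twist [-0.0825 -0.1609 -0.0008]
bushR
t 14.85 pos [ 0.6079 -0.322   0.1495] psi -0.047 F [ 0.5 -1.2 -0.8] w 0.584 q [ 0.89  0.62 -0.71  1.35  0.4   1.32  0.13]
twist -0.047  delta before twist [-0.1638  0.0492 -0.0007]  after twist [-0.1659  0.0415 -0.0007]
```

View pics/s9.png

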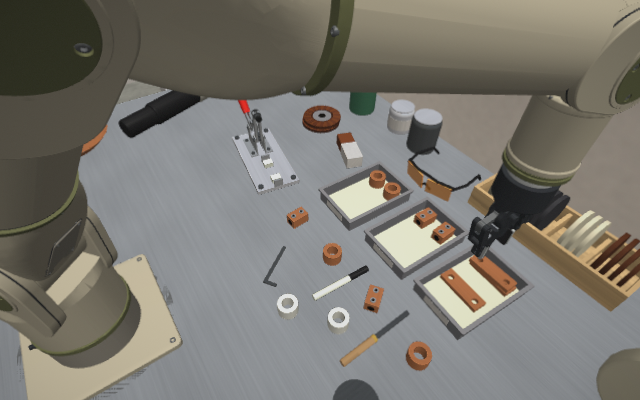

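Call:
{"op": "send_rows", "data": {
  "jaw": [0.055,0.055,0.055,0.055,0.055,0.055,0.055,0.055],
  "delta_pos": [
    [-0.041,0.0123,0],
    [-0.041,0.0123,0],
    [-0.041,0.0123,0],
    [-0.041,0.0123,0],
    [0,0,0.04],
    [0,0,0.04],
    [0,0,0.02],
    [0,0,0]
  ],
  "twist": [0,0,0,0,0,0,0,0]
}}

```text
clock: 15.7
tcp_pos: [0.4403, -0.3628, 0.0445]
ee_rot: [1.0, -0.023, -0.001, -0.001]
wrist_force: [0.3, -0.6, -0.0]
width: 0.648
```

```bash
python3 - <<'E'
from h import *
plan(.442,-.3635,.006,-.047)
p,d=robot.read_camera('side'); cv2.imwrite("pics/s10.png",cv2.resize(p[250:400,330:530],None,fx=4,fy=4,interpolation=cv2.INTER_CUBIC))
p,d=robot.read_camera('top'); cv2.imwrite("pics/t10.png",cv2.resize(p[160:260,380:500],None,fx=5,fy=5,interpolation=cv2.INTER_CUBIC))
E
```

```text
t 15.70 pos [ 0.4403 -0.3628  0.0445] psi -0.047 F [ 0.3 -0.6 -0. ] w 0.648 q [ 1.19  0.5  -0.71  1.77  0.37  1.02  0.29]
twist 0.000  delta before twist [0.0018 0.0008 0.0385]  after twist [0.0018 0.0008 0.0385]
```

View pics/s10.png

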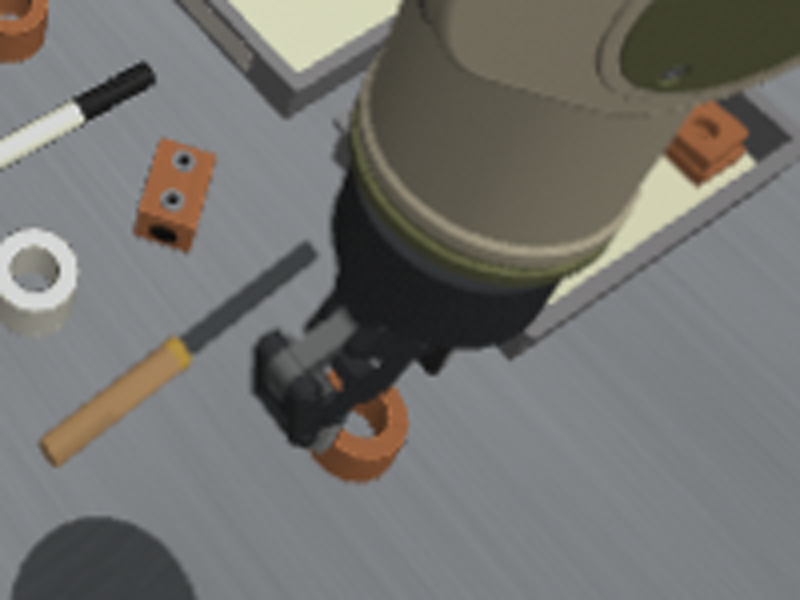

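View pics/t10.png

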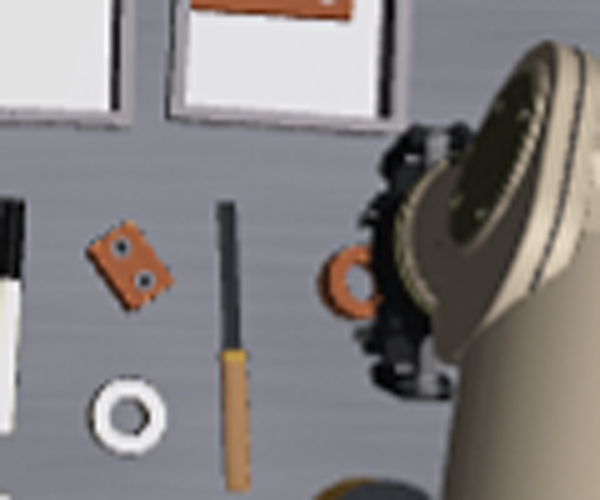

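Call:
{"op": "send_rows", "data": {
  "jaw": [0.055,0.055,0.055,0.055],
  "delta_pos": [
    [0.0015,0.0005,0.015],
    [0,0,0.014],
    [0,0,0.008],
    [0,0,0]
  ],
  "twist": [0,0,0,0]
}}

```text
clock: 16.2
tcp_pos: [0.4424, -0.3637, 0.0077]
ee_rot: [1.0, -0.023, -0.001, -0.001]
wrist_force: [-0.1, -0.9, -0.2]
width: 0.647
```

Call:
{"op": "send_rows", "data": {
  "jaw": [0.03,0.03,0.03,0.03,0.03],
  "delta_pos": [
    [0,0,0],
    [0,0,0],
    [0,0,0],
    [0,0,0],
    [0,0,0]
  ],
  "twist": [0,0,0,0,0],
  "force": 40
}}

```text
clock: 16.7
tcp_pos: [0.4435, -0.3645, 0.0096]
ee_rot: [1.0, -0.023, 0.0, 0.0]
wrist_force: [-0.9, 0.1, 4.5]
width: 0.437
```

```bash
python3 - <<'E'
from h import *
plan(.442,-.3635,.006,-.047)
E
```

```text
t 16.70 pos [ 0.4435 -0.3645  0.0096] psi -0.047 F [-0.9  0.1  4.5] w 0.437 q [ 1.16  0.55 -0.68  1.78  0.41  0.96  0.26]
twist 0.000  delta before twist [-0.0015 -0.0009  0.0036]  after twist [-0.0015 -0.0009  0.0036]
```

Call:
{"op": "send_rows", "data": {
  "jaw": [0.03,0.03,0.03,0.03,0.03,0.03],
  "delta_pos": [
    [0,0,-0.01],
    [0,0,-0.025],
    [0,0,-0.04],
    [0,0,-0.04],
    [0,0,-0.02],
    [0,0,0]
  ],
  "twist": [0,0,0,0,0,0]
}}

```text
clock: 17.3
tcp_pos: [0.4445, -0.3651, 0.1477]
ee_rot: [1.0, -0.024, 0.002, 0.002]
wrist_force: [0.4, -0.0, -1.9]
width: 0.433
```

```bash
python3 - <<'E'
from h import *
plan(*tray('bush',-.02,-.028),.05,-.023)
p,d=robot.read_camera('side'); cv2.imwrite("pics/s11.png",cv2.resize(p[220:370,330:530],None,fx=4,fy=4,interpolation=cv2.INTER_CUBIC))
E
```

```text
t 17.30 pos [ 0.4445 -0.3651  0.1477] psi -0.047 F [ 0.4 -0.  -1.9] w 0.433 q [ 1.23  0.38 -0.76  1.67  0.28  1.19  0.36]
twist -0.024  delta before twist [ 0.1271 -0.3297  0.097 ]  after twist [ 0.135  -0.3266  0.097 ]
```

View pics/s11.png

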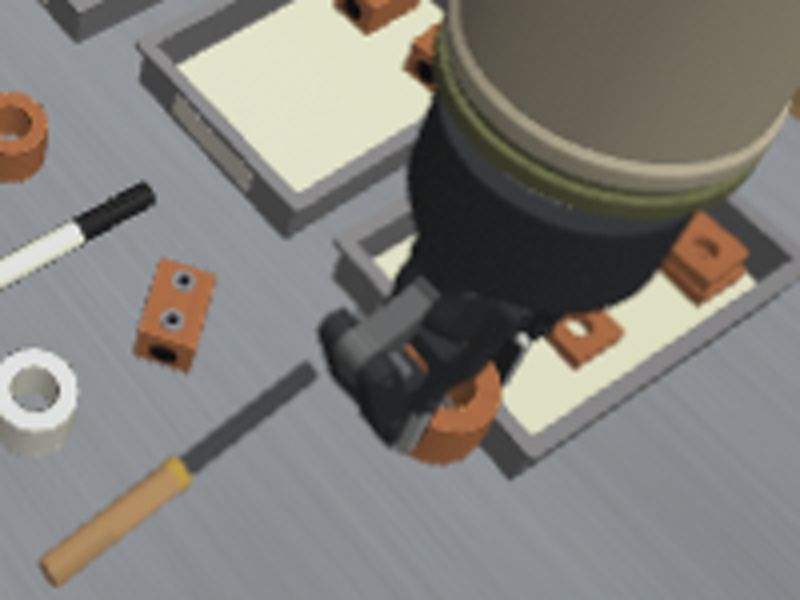

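Bush R is held, at crop (455,420). Next I carry it to the bush tray.

Call:
{"op": "send_rows", "data": {
  "jaw": [0.03,0.03,0.03,0.03,0.03,0.03,0.03,0.03,0.03,0.03,0.03],
  "delta_pos": [
    [0,0,0],
    [0.0085,-0.0205,0],
    [0.017,-0.041,0],
    [0.017,-0.041,0],
    [0.017,-0.041,0],
    [0.017,-0.041,0],
    [0.017,-0.041,0],
    [0.017,-0.041,0],
    [0.017,-0.041,0],
    [0.0085,-0.0205,0],
    [0,0,0.03]
  ],
  "twist": [-0.024,0,0,0,0,0,0,0,0,0,0]
}}

```text
clock: 18.45
tcp_pos: [0.589, -0.034, 0.1157]
ee_rot: [1.0, -0.008, 0.002, -0.001]
wrist_force: [0.6, -0.5, -1.7]
width: 0.437
```

```bash
python3 - <<'E'
from h import *
plan(*tray('bush',-.02,-.028),.0135,-.023)
E
```

```text
t 18.45 pos [ 0.589  -0.034   0.1157] psi -0.016 F [ 0.6 -0.5 -1.7] w 0.437 q [ 0.66  0.48 -0.86  1.66  0.39  1.17 -0.31]
twist 0.007  delta before twist [-0.0019  0.0084  0.1022]  after twist [-0.0019  0.0084  0.1022]
```

Call:
{"op": "send_rows", "data": {
  "jaw": [0.03,0.03,0.03,0.03,0.03],
  "delta_pos": [
    [0,0.008,0],
    [0,0,0.03],
    [0,0,0.03],
    [0,0,0.015],
    [0,0,0]
  ],
  "twist": [0,0,0,0,0]
}}

```text
clock: 18.95
tcp_pos: [0.5847, -0.0487, 0.0371]
ee_rot: [1.0, -0.012, -0.002, -0.0]
wrist_force: [-0.6, -0.5, -1.9]
width: 0.435
```

```bash
python3 - <<'E'
from h import *
plan(*tray('bush',-.02,-.028),.0135,-.023)
p,d=robot.read_camera('side'); cv2.imwrite("pics/s12.png",cv2.resize(p[130:250,300:450],None,fx=5,fy=5,interpolation=cv2.INTER_CUBIC))
E
```

```text
t 18.95 pos [ 0.5847 -0.0487  0.0371] psi -0.024 F [-0.6 -0.5 -1.9] w 0.435 q [ 0.64  0.57 -0.8   1.72  0.47  1.05 -0.35]
twist -0.001  delta before twist [ 0.0026 -0.0066  0.0236]  after twist [ 0.0026 -0.0066  0.0236]
```

View pics/s12.png

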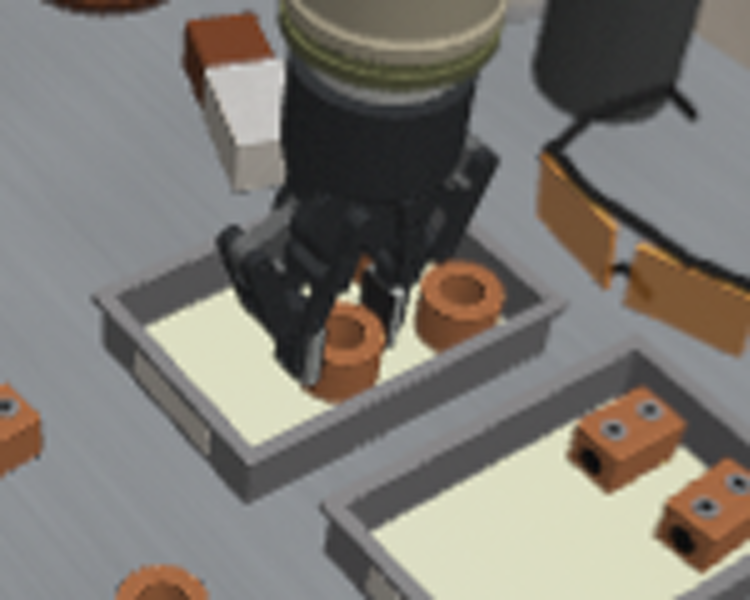

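Call:
{"op": "send_rows", "data": {
  "jaw": [0.03,0.03,0.03,0.03,0.03,0.03],
  "delta_pos": [
    [0.0025,-0.006,0],
    [0,0,0.01],
    [0,0,0.006],
    [0,0,0.003],
    [0,0,0.002],
    [0,0,0]
  ],
  "twist": [0,0,0,0,0,0]
}}

```text
clock: 19.6
tcp_pos: [0.5889, -0.0416, 0.0179]
ee_rot: [1.0, -0.012, -0.0, 0.0]
wrist_force: [0.6, 0.7, -2.2]
width: 0.435
```

Call:
{"op": "send_rows", "data": {
  "jaw": [0.03,0.03],
  "delta_pos": [
    [0,0,0.001],
    [0,0,0]
  ],
  "twist": [0,0]
}}

```text
clock: 19.8
tcp_pos: [0.5892, -0.0416, 0.0172]
ee_rot: [1.0, -0.012, 0.0, 0.0]
wrist_force: [-0.2, -0.8, -1.8]
width: 0.433
```

Call:
{"op": "send_rows", "data": {
  "jaw": [0.03,0.03,0.03],
  "delta_pos": [
    [0,0,0.001],
    [0,0,0.001],
    [0,0,0]
  ],
  "twist": [0,0,0]
}}

```text
clock: 20.1
tcp_pos: [0.589, -0.0416, 0.015]
ee_rot: [1.0, -0.011, -0.0, 0.0]
wrist_force: [-0.3, -0.0, -2.3]
width: 0.435
```

Call:
{"op": "send_rows", "data": {
  "jaw": [0.03,0.03,0.03],
  "delta_pos": [
    [0,0,0.0007],
    [0,0,0.0005],
    [0,0,0]
  ],
  "twist": [0,0,0]
}}

```text
clock: 20.4
tcp_pos: [0.589, -0.0416, 0.0138]
ee_rot: [1.0, -0.012, -0.0, 0.0]
wrist_force: [0.8, -0.0, -1.7]
width: 0.436
```

Call:
{"op": "send_rows", "data": {
  "jaw": [0.03,0.03,0.03],
  "delta_pos": [
    [0,0,0.0005],
    [0,0,0.0005],
    [0,0,0]
  ],
  "twist": [0,0,0]
}}

```text
clock: 20.7
tcp_pos: [0.5892, -0.0416, 0.0136]
ee_rot: [1.0, -0.012, 0.0, 0.0]
wrist_force: [-3.2, -0.3, 7.0]
width: 0.436
```

Call:
{"op": "send_rows", "data": {
  "jaw": [0.046,0.055,0.055,0.055,0.055,0.055,0.055],
  "delta_pos": [
    [0,0,0],
    [0,0,0],
    [0,0,0],
    [0,0,-0.02],
    [0,0,-0.04],
    [0,0,-0.04],
    [0,0,-0.03]
  ],
  "twist": [0,0,0,0,0,0,0]
}}

```text
clock: 21.4
tcp_pos: [0.5896, -0.0413, 0.1454]
ee_rot: [1.0, -0.011, 0.001, 0.0]
wrist_force: [0.6, -0.5, -0.0]
width: 0.643
```

```bash
python3 - <<'E'
from h import *
plan(.441,-.111,.006,-.023)
p,d=robot.read_camera('side'); cv2.imwrite("pics/s13.png",cv2.resize(p[130:250,300:450],None,fx=4,fy=4,interpolation=cv2.INTER_CUBIC))
E
```

```text
t 21.40 pos [ 0.5896 -0.0413  0.1454] psi -0.023 F [ 0.6 -0.5 -0. ] w 0.643 q [ 0.68  0.46 -0.87  1.63  0.37  1.23 -0.29]
twist 0.000  delta before twist [-0.1472  0.073   0.1391]  after twist [-0.1472  0.0731  0.1391]
```

View pics/s13.png

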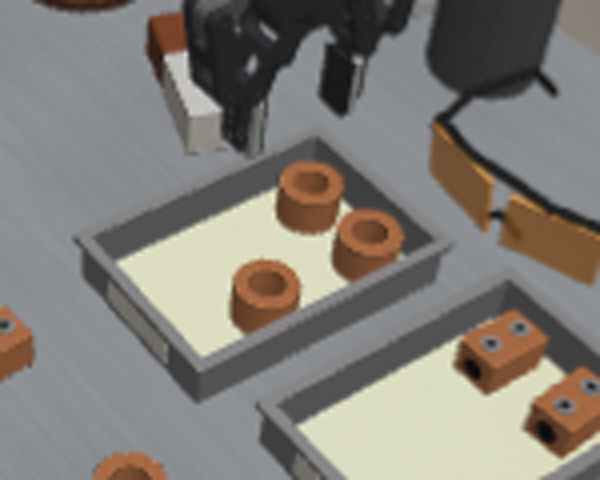

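Bush R stands on the tray floor at crop (265,297), clear of the finished ones. Now bush L.

Call:
{"op": "send_rows", "data": {
  "jaw": [0.055,0.055,0.055,0.055,0.055,0.055,0.055,0.055],
  "delta_pos": [
    [-0.036,0.018,0],
    [-0.037,0.0185,0],
    [-0.037,0.0185,0],
    [-0.037,0.018,0],
    [0,0,0.04],
    [0,0,0.04],
    [0,0,0.02],
    [0,0,0]
  ],
  "twist": [0,0,0,0,0,0,0,0]
}}

```text
clock: 22.25
tcp_pos: [0.4385, -0.1106, 0.0406]
ee_rot: [1.0, -0.011, -0.002, -0.001]
wrist_force: [0.0, -0.1, 1.4]
width: 0.642
```

```bash
python3 - <<'E'
from h import *
plan(.441,-.111,.006,-.023)
p,d=robot.read_camera('side'); cv2.imwrite("pics/s14.png",cv2.resize(p[180:300,270:420],None,fx=4,fy=4,interpolation=cv2.INTER_CUBIC))
E
```

```text
t 22.25 pos [ 0.4385 -0.1106  0.0406] psi -0.023 F [ 0.  -0.1  1.4] w 0.642 q [ 0.97  0.29 -0.89  2.06  0.28  0.92 -0.1 ]
twist 0.000  delta before twist [0.0027 0.0004 0.0346]  after twist [0.0027 0.0004 0.0346]
```

View pics/s14.png

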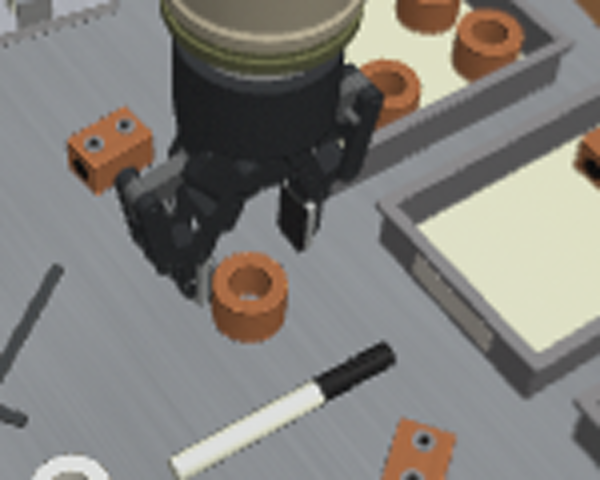

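Call:
{"op": "send_rows", "data": {
  "jaw": [0.055,0.055,0.055,0.055],
  "delta_pos": [
    [0.0015,0.0005,0.014],
    [0,0,0.012],
    [0,0,0.006],
    [0,0,0]
  ],
  "twist": [0,0,0,0]
}}

```text
clock: 22.7
tcp_pos: [0.4417, -0.1115, 0.0107]
ee_rot: [1.0, -0.011, -0.0, -0.0]
wrist_force: [-0.4, 0.3, 1.0]
width: 0.645
```

Call:
{"op": "send_rows", "data": {
  "jaw": [0.03,0.03,0.03,0.03,0.03],
  "delta_pos": [
    [0,0,0],
    [0,0,0],
    [0,0,0],
    [0,0,0],
    [0,0,0]
  ],
  "twist": [0,0,0,0,0],
  "force": 40
}}

```text
clock: 23.2
tcp_pos: [0.4423, -0.1117, 0.0117]
ee_rot: [1.0, -0.011, 0.0, 0.0]
wrist_force: [-2.6, 0.3, 6.5]
width: 0.434
```

Call:
{"op": "send_rows", "data": {
  "jaw": [0.03,0.03,0.03,0.03,0.03,0.03],
  "delta_pos": [
    [0,0,-0.01],
    [0,0,-0.025],
    [0,0,-0.04],
    [0,0,-0.03],
    [0,0,0],
    [0,0,0]
  ],
  "twist": [0,0,0,0,0,0]
}}

```text
clock: 23.8
tcp_pos: [0.442, -0.1121, 0.1164]
ee_rot: [1.0, -0.012, 0.0, 0.001]
wrist_force: [-0.7, 0.4, -2.0]
width: 0.437
```

```bash
python3 - <<'E'
from h import *
plan(*tray('bush',-.02,.028),.05,-.023)
E
```

```text
t 23.80 pos [ 0.442  -0.1121  0.1164] psi -0.023 F [-0.7  0.4 -2. ] w 0.437 q [ 1.05  0.16 -0.95  1.99  0.15  1.06  0.01]
twist -0.000  delta before twist [ 0.1436 -0.1294  0.0663]  after twist [ 0.1437 -0.1294  0.0663]
```

Call:
{"op": "send_rows", "data": {
  "jaw": [0.03,0.03,0.03,0.03,0.03,0.03,0.03,0.03],
  "delta_pos": [
    [0.016,-0.015,0],
    [0.032,-0.029,0],
    [0.032,-0.029,0],
    [0.032,-0.029,0],
    [0.032,-0.027,0],
    [0,0,0.03],
    [0,0,0.03],
    [0,0,0]
  ],
  "twist": [0,0,0,0,0,0,0,0]
}}

```text
clock: 24.6
tcp_pos: [0.5851, 0.014, 0.0504]
ee_rot: [1.0, -0.011, -0.005, -0.0]
wrist_force: [-0.6, -1.1, -2.8]
width: 0.431
```

```bash
python3 - <<'E'
from h import *
plan(*tray('bush',-.02,.028),.0157,-.023)
E
```

```text
t 24.60 pos [0.5851 0.014  0.0504] psi -0.022 F [-0.6 -1.1 -2.8] w 0.431 q [ 0.57  0.58 -0.86  1.71  0.48  1.09 -0.47]
twist 0.001  delta before twist [0.0038 0.0001 0.0347]  after twist [0.0038 0.     0.0347]
```

Call:
{"op": "send_rows", "data": {
  "jaw": [0.03,0.03,0.03,0.03,0.03,0.03],
  "delta_pos": [
    [0.001,0,0.012],
    [0,0,0.01],
    [0,0,0.006],
    [0,0,0.003],
    [0,0,0.001],
    [0,0,0]
  ],
  "twist": [0,0,0,0,0,0]
}}

```text
clock: 25.2
tcp_pos: [0.5901, 0.0139, 0.0242]
ee_rot: [1.0, -0.012, 0.0, 0.0]
wrist_force: [-0.6, -0.3, -2.2]
width: 0.432
```

```bash
python3 - <<'E'
from h import *
plan(*tray('bush',-.02,.028),.0157,-.023)
E
```

```text
t 25.20 pos [0.5901 0.0139 0.0242] psi -0.023 F [-0.6 -0.3 -2.2] w 0.432 q [ 0.56  0.61 -0.84  1.72  0.52  1.04 -0.49]
twist -0.000  delta before twist [-0.0014  0.      0.0085]  after twist [-0.0014  0.      0.0085]
```

Call:
{"op": "send_rows", "data": {
  "jaw": [0.03,0.03,0.03,0.03,0.03],
  "delta_pos": [
    [0,0,0.003],
    [0,0,0.002],
    [0,0,0.0015],
    [0,0,0],
    [0,0,0]
  ],
  "twist": [0,0,0,0,0]
}}

```text
clock: 25.7
tcp_pos: [0.5899, 0.014, 0.0174]
ee_rot: [1.0, -0.011, -0.0, 0.0]
wrist_force: [-0.1, 0.5, -2.3]
width: 0.432
```

Call:
{"op": "send_rows", "data": {
  "jaw": [0.03,0.03,0.03],
  "delta_pos": [
    [0,0,0.0007],
    [0,0,0.0005],
    [0,0,0]
  ],
  "twist": [0,0,0]
}}

```text
clock: 26.0
tcp_pos: [0.5898, 0.0139, 0.0161]
ee_rot: [1.0, -0.011, -0.0, 0.0]
wrist_force: [0.1, 0.6, -2.7]
width: 0.431
```

Call:
{"op": "send_rows", "data": {
  "jaw": [0.03,0.03,0.03],
  "delta_pos": [
    [0,0,0.0005],
    [0,0,0.0004],
    [0,0,0]
  ],
  "twist": [0,0,0]
}}

```text
clock: 26.3
tcp_pos: [0.5899, 0.0139, 0.0158]
ee_rot: [1.0, -0.011, 0.0, 0.0]
wrist_force: [-2.8, -0.7, 5.5]
width: 0.431
```

Contact at the predicted height, so I release and go to block L.

Call:
{"op": "send_rows", "data": {
  "jaw": [0.046,0.055,0.055,0.055,0.055,0.055,0.055],
  "delta_pos": [
    [0,0,0],
    [0,0,0],
    [0,0,0],
    [0,0,-0.02],
    [0,0,-0.04],
    [0,0,-0.04],
    [0,0,0]
  ],
  "twist": [0,0,0,0,0,0,0]
}}

```text
clock: 27.0
tcp_pos: [0.5928, 0.0148, 0.1206]
ee_rot: [1.0, -0.011, 0.004, -0.0]
wrist_force: [0.3, -0.0, 0.9]
width: 0.647
```

```bash
python3 - <<'E'
from h import *
plan(.4345,.0165,.008,.055)
p,d=robot.read_camera('side'); cv2.imwrite("pics/s15.png",cv2.resize(p[130:250,270:420],None,fx=4,fy=4,interpolation=cv2.INTER_CUBIC))
E
```

```text
t 27.00 pos [0.5928 0.0148 0.1206] psi -0.023 F [ 0.3 -0.   0.9] w 0.647 q [ 0.61  0.5  -0.91  1.65  0.42  1.19 -0.42]
twist -0.078  delta before twist [-0.1592  0.0019  0.1114]  after twist [-0.1588 -0.0105  0.1114]
```

View pics/s15.png

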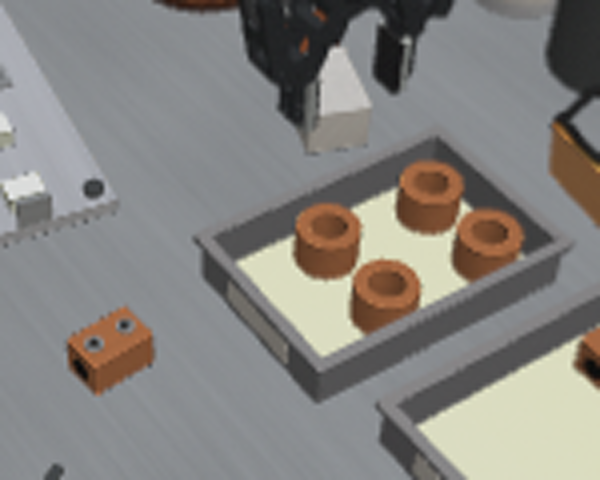

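Call:
{"op": "send_rows", "data": {
  "jaw": [0.058,0.058,0.058,0.058,0.058,0.058,0.058,0.058],
  "delta_pos": [
    [0,0,0],
    [-0.034,-0.0025,0],
    [-0.042,-0.0025,0],
    [-0.042,-0.0025,0],
    [-0.04,-0.0025,0],
    [0,0,0.04],
    [0,0,0.03],
    [0,0,0]
  ],
  "twist": [-0.078,0,0,0,0,0,0,0]
}}

```text
clock: 27.85
tcp_pos: [0.4286, 0.0146, 0.0426]
ee_rot: [1.0, 0.027, -0.003, 0.0]
wrist_force: [-0.9, 0.8, 0.1]
width: 0.679
```

```bash
python3 - <<'E'
from h import *
plan(.4345,.0165,.008,.055)
p,d=robot.read_camera('side'); cv2.imwrite("pics/s16.png",cv2.resize(p[150:270,230:380],None,fx=4,fy=4,interpolation=cv2.INTER_CUBIC))
E
```

```text
t 27.85 pos [0.4286 0.0146 0.0426] psi 0.055 F [-0.9  0.8  0.1] w 0.679 q [ 0.84  0.27 -1.05  2.11  0.3   0.92 -0.32]
twist -0.000  delta before twist [ 0.0061 -0.0016  0.0345]  after twist [ 0.0061 -0.0016  0.0345]
```

View pics/s16.png

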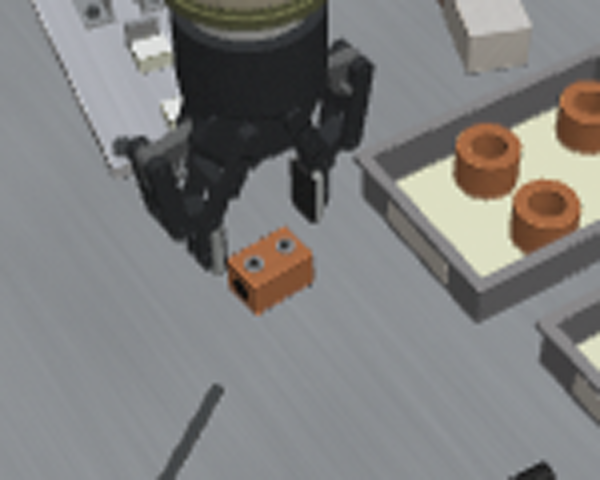

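Call:
{"op": "send_rows", "data": {
  "jaw": [0.058,0.058,0.058,0.058],
  "delta_pos": [
    [0.004,-0.001,0],
    [0,0,0.01],
    [0,0,0],
    [0,0,0]
  ],
  "twist": [0,0,0,0]
}}

```text
clock: 28.3
tcp_pos: [0.4355, 0.0168, 0.0352]
ee_rot: [1.0, 0.028, -0.0, -0.0]
wrist_force: [0.3, 0.2, 0.0]
width: 0.683
```

```bash
python3 - <<'E'
from h import *
plan(.4345,.0165,.008,.055)
E
```

```text
t 28.30 pos [0.4355 0.0168 0.0352] psi 0.055 F [0.3 0.2 0. ] w 0.683 q [ 0.81  0.3  -1.03  2.1   0.33  0.91 -0.35]
twist 0.000  delta before twist [-0.001   0.0002  0.0272]  after twist [-0.001   0.0002  0.0272]
```

Call:
{"op": "send_rows", "data": {
  "jaw": [0.058,0.058,0.058,0.058],
  "delta_pos": [
    [-0.001,0,0.012],
    [0,0,0.01],
    [0,0,0.005],
    [0,0,0]
  ],
  "twist": [0,0,0,0]
}}

```text
clock: 28.7
tcp_pos: [0.4337, 0.0166, 0.0073]
ee_rot: [1.0, 0.028, -0.001, -0.0]
wrist_force: [-0.8, -0.2, -0.2]
width: 0.681
```

Call:
{"op": "send_rows", "data": {
  "jaw": [0.03,0.03,0.03,0.03,0.03],
  "delta_pos": [
    [0,0,0],
    [0,0,0],
    [0,0,0],
    [0,0,0],
    [0,0,0]
  ],
  "twist": [0,0,0,0,0],
  "force": 40
}}

```text
clock: 29.2
tcp_pos: [0.4347, 0.0165, 0.0086]
ee_rot: [1.0, 0.028, 0.0, 0.0]
wrist_force: [-1.1, 0.9, 4.5]
width: 0.479
```

Call:
{"op": "send_rows", "data": {
  "jaw": [0.03,0.03,0.03,0.03,0.03,0.03],
  "delta_pos": [
    [0,0,-0.01],
    [0,0,-0.025],
    [0,0,-0.04],
    [0,0,-0.03],
    [0,0,0],
    [0,0,0]
  ],
  "twist": [0,0,0,0,0,0]
}}

```text
clock: 29.8
tcp_pos: [0.4345, 0.0157, 0.1135]
ee_rot: [1.0, 0.027, 0.0, 0.001]
wrist_force: [-0.2, 0.4, -2.8]
width: 0.48
```

```bash
python3 - <<'E'
from h import *
plan(*tray('block',-.02,.028),.05,-.014)
p,d=robot.read_camera('side'); cv2.imwrite("pics/s17.png",cv2.resize(p[130:250,230:380],None,fx=4,fy=4,interpolation=cv2.INTER_CUBIC))
E
```

```text
t 29.80 pos [0.4345 0.0157 0.1135] psi 0.054 F [-0.2  0.4 -2.8] w 0.480 q [ 0.95  0.13 -1.13  2.04  0.14  1.05 -0.19]
twist 0.068  delta before twist [0.1553 0.1698 0.0639]  after twist [0.1665 0.1588 0.0639]
```

View pics/s17.png

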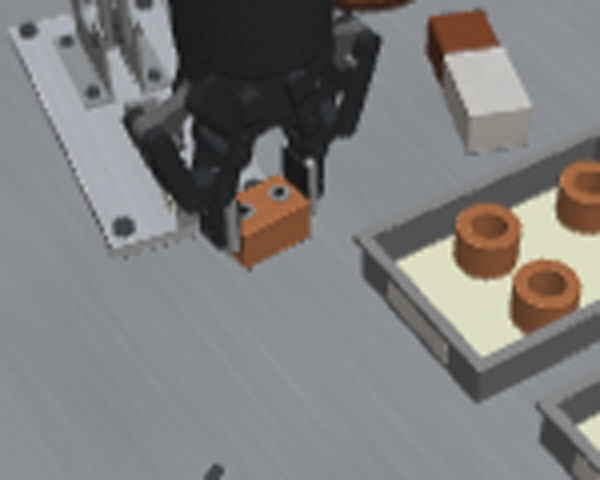

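Call:
{"op": "send_rows", "data": {
  "jaw": [0.03,0.03,0.03,0.03,0.03,0.03,0.03,0.03,0.03,0.03],
  "delta_pos": [
    [0,0,0],
    [0.0165,0.0155,0],
    [0.034,0.0325,0],
    [0.034,0.0325,0],
    [0.034,0.0325,0],
    [0.034,0.0325,0],
    [0.014,0.0135,0],
    [0,0,0.03],
    [0,0,0.03],
    [0,0,0]
  ],
  "twist": [0.068,0,0,0,0,0,0,0,0,0]
}}

```text
clock: 30.85
tcp_pos: [0.5951, -0.144, 0.0472]
ee_rot: [1.0, -0.006, -0.005, -0.001]
wrist_force: [-1.8, 0.1, -2.1]
width: 0.484
```

Call:
{"op": "send_rows", "data": {
  "jaw": [0.03,0.03],
  "delta_pos": [
    [0,0,0],
    [0,0,0]
  ],
  "twist": [0,0]
}}

```text
clock: 31.05
tcp_pos: [0.5995, -0.1444, 0.0544]
ee_rot: [1.0, -0.006, 0.001, 0.0]
wrist_force: [0.0, -0.4, -2.9]
width: 0.476
```

```bash
python3 - <<'E'
from h import *
plan(*tray('block',-.02,.028),.0126,-.014)
E
```

```text
t 31.05 pos [ 0.5995 -0.1444  0.0544] psi -0.013 F [ 0.  -0.4 -2.9] w 0.476 q [ 0.81  0.63 -0.86  1.63  0.52  1.12 -0.2 ]
twist 0.001  delta before twist [-0.0008  0.0011  0.0418]  after twist [-0.0008  0.0011  0.0418]
```

Call:
{"op": "send_rows", "data": {
  "jaw": [0.03,0.03,0.03,0.03,0.03,0.03,0.03,0.03],
  "delta_pos": [
    [0,0.001,0.015],
    [0,0,0.01],
    [0,0,0.006],
    [0,0,0.004],
    [0,0,0.002],
    [0,0,0.001],
    [0,0,0],
    [0,0,0]
  ],
  "twist": [0,0,0,0,0,0,0,0]
}}

```text
clock: 31.85
tcp_pos: [0.5991, -0.1458, 0.0156]
ee_rot: [1.0, -0.007, 0.0, 0.0]
wrist_force: [0.1, 0.1, -2.9]
width: 0.479
```

Call:
{"op": "send_rows", "data": {
  "jaw": [0.03,0.03,0.03],
  "delta_pos": [
    [0,0,0.001],
    [0,0,0.0007],
    [0,0,0]
  ],
  "twist": [0,0,0]
}}

```text
clock: 32.15
tcp_pos: [0.5988, -0.1458, 0.0136]
ee_rot: [1.0, -0.007, -0.0, 0.0]
wrist_force: [-0.2, -0.1, -2.0]
width: 0.482
```

Call:
{"op": "send_rows", "data": {
  "jaw": [0.03,0.03,0.03],
  "delta_pos": [
    [0,0,0.0006],
    [0,0,0.0005],
    [0,0,0]
  ],
  "twist": [0,0,0]
}}

```text
clock: 32.45
tcp_pos: [0.5989, -0.1458, 0.0127]
ee_rot: [1.0, -0.007, 0.0, 0.0]
wrist_force: [-1.0, 0.1, 0.4]
width: 0.481
```

Contact, since 3.3 N of the load has come off. I release.

Call:
{"op": "send_rows", "data": {
  "jaw": [0.048,0.058,0.058,0.058,0.058,0.058,0.058],
  "delta_pos": [
    [0,0,0],
    [0,0,0],
    [0,0,0],
    [0,0,-0.02],
    [0,0,-0.04],
    [0,0,-0.04],
    [0,0,0]
  ],
  "twist": [0,0,0,0,0,0,0]
}}

```text
clock: 33.15
tcp_pos: [0.602, -0.1456, 0.1182]
ee_rot: [1.0, -0.006, 0.004, 0.001]
wrist_force: [-0.1, -0.1, -0.4]
width: 0.678
```

```bash
python3 - <<'E'
from h import *
plan(.4478,-.238,.008,.614)
p,d=robot.read_camera('side'); cv2.imwrite("pics/s18.png",cv2.resize(p[170:320,320:470],None,fx=4,fy=4,interpolation=cv2.INTER_CUBIC))
E
```

```text
t 33.15 pos [ 0.602  -0.1456  0.1182] psi -0.013 F [-0.1 -0.1 -0.4] w 0.678 q [ 0.83  0.56 -0.9   1.58  0.46  1.22 -0.16]
twist -0.627  delta before twist [-0.1539  0.0941  0.1092]  after twist [-0.1798 -0.014   0.1092]
```

View pics/s18.png

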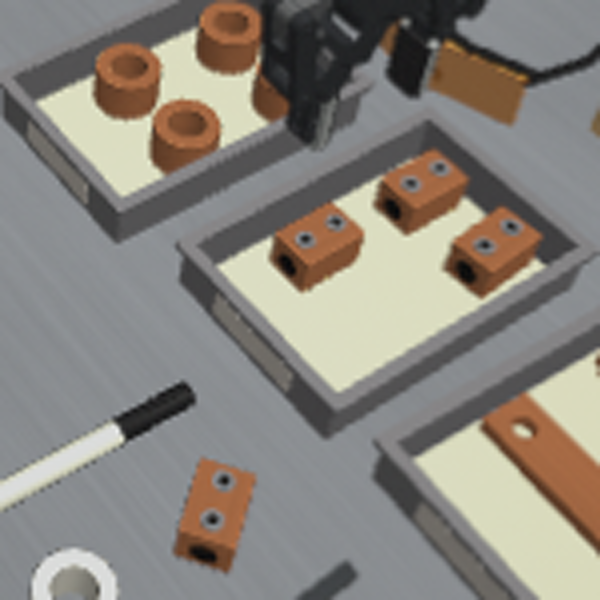

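Call:
{"op": "send_rows", "data": {
  "jaw": [0.056,0.056,0.056,0.056,0.056,0.056,0.056,0.056,0.056,0.056,0.056],
  "delta_pos": [
    [0,0,0],
    [0,0,0],
    [0,0,0],
    [0,0,0],
    [0,0,0],
    [-0.018,-0.0014,0],
    [-0.045,-0.0035,0],
    [-0.045,-0.0035,0],
    [-0.045,-0.0035,0],
    [-0.025,-0.002,0],
    [0,0,0]
  ],
  "twist": [-0.126,-0.126,-0.125,-0.125,-0.125,0,0,0,0,0,0]
}}

```text
clock: 34.3
tcp_pos: [0.4417, -0.2399, 0.1112]
ee_rot: [0.954, 0.3, -0.002, -0.0]
wrist_force: [0.2, -0.7, 0.1]
width: 0.659
```

Call:
{"op": "send_rows", "data": {
  "jaw": [0.056,0.056,0.056,0.056,0.056],
  "delta_pos": [
    [0,0,0.04],
    [0,0,0.03],
    [0,0,0],
    [0,0,0],
    [0,0,0]
  ],
  "twist": [0,0,0,0,0]
}}

```text
clock: 34.8
tcp_pos: [0.4467, -0.2368, 0.0439]
ee_rot: [0.953, 0.303, 0.001, 0.001]
wrist_force: [-0.1, -0.3, -0.4]
width: 0.662
```

```bash
python3 - <<'E'
from h import *
plan(.4478,-.238,.008,.614)
p,d=robot.read_camera('side'); cv2.imwrite("pics/s19.png",cv2.resize(p[210:360,300:450],None,fx=4,fy=4,interpolation=cv2.INTER_CUBIC))
E
```

```text
t 34.80 pos [ 0.4467 -0.2368  0.0439] psi 0.615 F [-0.1 -0.3 -0.4] w 0.662 q [ 1.3   0.49 -1.05  1.93  0.5   1.01  0.63]
twist 0.001  delta before twist [0.0002 0.0016 0.0359]  after twist [0.0002 0.0016 0.0359]
```

View pics/s19.png

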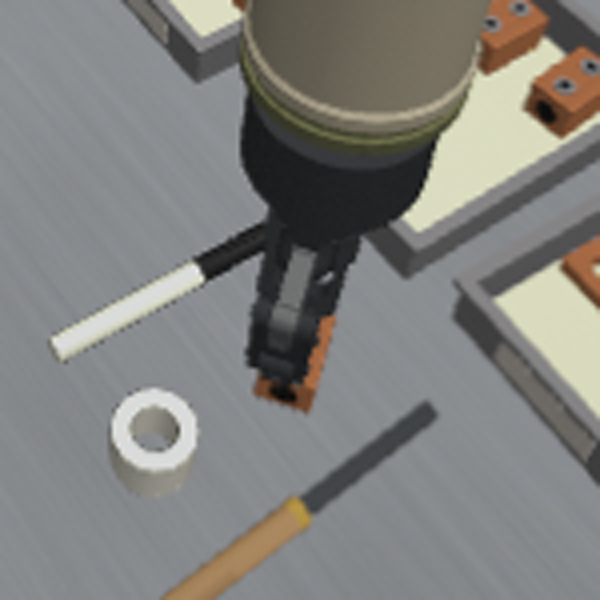

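Call:
{"op": "send_rows", "data": {
  "jaw": [0.056,0.056,0.056,0.056,0.056],
  "delta_pos": [
    [0,0.0015,0.015],
    [0,0,0.012],
    [0,0,0.007],
    [0,0,0],
    [0,0,0]
  ],
  "twist": [0,0,0,0,0]
}}

```text
clock: 35.35
tcp_pos: [0.4463, -0.2379, 0.0084]
ee_rot: [0.953, 0.302, -0.0, -0.0]
wrist_force: [0.8, 0.7, 0.2]
width: 0.658
```

Call:
{"op": "send_rows", "data": {
  "jaw": [0.03,0.03,0.03,0.03,0.03],
  "delta_pos": [
    [0,0,0],
    [0,0,0],
    [0,0,0],
    [0,0,0],
    [0,0,0]
  ],
  "twist": [0,0,0,0,0],
  "force": 40
}}

```text
clock: 35.85
tcp_pos: [0.4468, -0.2383, 0.0091]
ee_rot: [0.953, 0.302, 0.0, 0.0]
wrist_force: [0.3, 0.8, 5.9]
width: 0.481
```

Call:
{"op": "send_rows", "data": {
  "jaw": [0.03,0.03,0.03,0.03,0.03,0.03],
  "delta_pos": [
    [0,0,-0.01],
    [0,0,-0.025],
    [0,0,-0.04],
    [0,0,-0.03],
    [0,0,0],
    [0,0,0]
  ],
  "twist": [0,0,0,0,0,0]
}}

```text
clock: 36.45
tcp_pos: [0.4459, -0.2386, 0.1137]
ee_rot: [0.953, 0.302, -0.0, 0.001]
wrist_force: [-0.7, 0.0, -3.2]
width: 0.476
```

```bash
python3 - <<'E'
from h import *
plan(*tray('block',-.02,-.028),.05,-.014)
p,d=robot.read_camera('side'); cv2.imwrite("pics/s20.png",cv2.resize(p[190:340,300:450],None,fx=4,fy=4,interpolation=cv2.INTER_CUBIC))
E
```

```text
t 36.45 pos [ 0.4459 -0.2386  0.1137] psi 0.613 F [-0.7  0.  -3.2] w 0.476 q [ 1.38  0.39 -1.14  1.87  0.39  1.13  0.71]
twist 0.627  delta before twist [0.1457 0.0572 0.0636]  after twist [ 0.1516 -0.0393  0.0636]
```

View pics/s20.png

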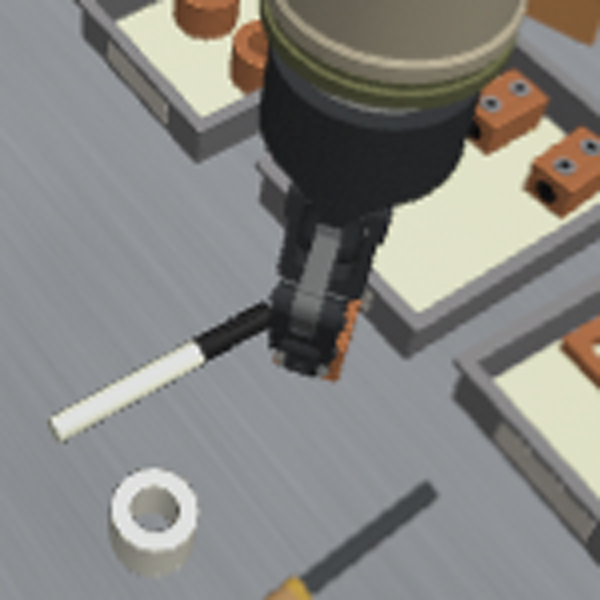

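Block R is held at 3.2 N. It goes to the tray, with TCP z of about 0.013 at contact.

Call:
{"op": "send_rows", "data": {
  "jaw": [0.03,0.03,0.03,0.03,0.03,0.03,0.03,0.03,0.03,0.03,0.03],
  "delta_pos": [
    [0,0,0],
    [0,0,0],
    [0,0,0],
    [0,0,0],
    [0,0,0],
    [0.016,-0.004,0],
    [0.038,-0.01,0],
    [0.038,-0.01,0],
    [0.038,-0.01,0],
    [0.0216,-0.0055,0],
    [0,0,0]
  ],
  "twist": [0.126,0.126,0.125,0.125,0.125,0,0,0,0,0,0]
}}

```text
clock: 37.6
tcp_pos: [0.5999, -0.1977, 0.1113]
ee_rot: [1.0, -0.005, -0.001, -0.002]
wrist_force: [-0.5, 0.3, -2.2]
width: 0.483
```

Call:
{"op": "send_rows", "data": {
  "jaw": [0.03,0.03,0.03,0.03],
  "delta_pos": [
    [0,0,0.03],
    [0,0,0.03],
    [0,0,0],
    [0,0,0]
  ],
  "twist": [0,0,0,0]
}}

```text
clock: 38.0
tcp_pos: [0.5974, -0.2006, 0.053]
ee_rot: [1.0, -0.007, -0.001, -0.0]
wrist_force: [0.9, 0.2, -1.5]
width: 0.479
```

```bash
python3 - <<'E'
from h import *
plan(*tray('block',-.02,-.028),.0131,-.014)
E
```

```text
t 38.00 pos [ 0.5974 -0.2006  0.053 ] psi -0.013 F [ 0.9  0.2 -1.5] w 0.479 q [ 0.89  0.67 -0.88  1.59  0.55  1.15 -0.13]
twist 0.001  delta before twist [0.0007 0.0009 0.0399]  after twist [0.0007 0.0009 0.0399]
```

Call:
{"op": "send_rows", "data": {
  "jaw": [0.03,0.03,0.03,0.03,0.03,0.03,0.03,0.03],
  "delta_pos": [
    [0,0.001,0.015],
    [0,0,0.009],
    [0,0,0.006],
    [0,0,0.004],
    [0,0,0.002],
    [0,0,0.001],
    [0,0,0],
    [0,0,0]
  ],
  "twist": [0,0,0,0,0,0,0,0]
}}

```text
clock: 38.8
tcp_pos: [0.5985, -0.2017, 0.0168]
ee_rot: [1.0, -0.007, 0.0, 0.0]
wrist_force: [0.2, 0.9, -2.3]
width: 0.48
```

Call:
{"op": "send_rows", "data": {
  "jaw": [0.03,0.03,0.03],
  "delta_pos": [
    [0,0,0.0008],
    [0,0,0.0005],
    [0,0,0]
  ],
  "twist": [0,0,0]
}}

```text
clock: 39.1
tcp_pos: [0.5983, -0.2017, 0.0152]
ee_rot: [1.0, -0.007, 0.0, 0.0]
wrist_force: [-0.4, -0.0, -1.9]
width: 0.479
```

Call:
{"op": "send_rows", "data": {
  "jaw": [0.03,0.03,0.03],
  "delta_pos": [
    [0,0,0.0008],
    [0,0,0.0006],
    [0,0,0]
  ],
  "twist": [0,0,0]
}}

```text
clock: 39.4
tcp_pos: [0.5983, -0.2017, 0.0137]
ee_rot: [1.0, -0.006, -0.0, 0.0]
wrist_force: [-0.5, -0.6, -2.0]
width: 0.477
```

Call:
{"op": "send_rows", "data": {
  "jaw": [0.03,0.03,0.03],
  "delta_pos": [
    [0,0,0.0005],
    [0,0,0.0004],
    [0,0,0]
  ],
  "twist": [0,0,0]
}}

```text
clock: 39.7
tcp_pos: [0.5984, -0.2016, 0.0132]
ee_rot: [1.0, -0.007, 0.0, 0.0]
wrist_force: [-2.6, 0.5, 2.3]
width: 0.479
```

Call:
{"op": "send_rows", "data": {
  "jaw": [0.048,0.058,0.058,0.058,0.058,0.058,0.058,0.058],
  "delta_pos": [
    [0,0,0],
    [0,0,0],
    [0,0,0],
    [0,0,-0.02],
    [0,0,-0.04],
    [0,0,-0.045],
    [0,0,-0.045],
    [0,0,-0.045]
  ],
  "twist": [0,0,0,0,0,0,0,0]
}}

```text
clock: 40.5
tcp_pos: [0.5982, -0.2011, 0.2115]
ee_rot: [1.0, -0.006, 0.001, 0.0]
wrist_force: [0.7, 0.0, 0.5]
width: 0.678
```

Call:
{"op": "send_rows", "data": {
  "jaw": [0.058,0.058,0.058,0.058,0.058,0.058,0.058,0.058],
  "delta_pos": [
    [-0.03,0.04,0],
    [-0.025,0.04,0],
    [-0.025,0.04,0],
    [-0.025,0.04,0],
    [-0.025,0.04,0],
    [-0.025,0.03,0],
    [0,0,0],
    [0,0,0]
  ],
  "twist": [0,0,0,0,0,0,0,0]
}}

```text
clock: 41.3
tcp_pos: [0.44, -0.43, 0.2092]
ee_rot: [1.0, -0.007, 0.0, 0.0]
wrist_force: [0.1, 1.1, 0.2]
width: 0.68
```

```bash
python3 - <<'E'
from h import *
plan(.44,-.4,.3)
p,d=robot.read_camera('side'); cv2.imwrite("pics/sF.png",cv2.resize(p[60:340,200:560],None,fx=2.1,fy=2.1,interpolation=cv2.INTER_CUBIC))
p2,d2=robot.read_camera('top'); cv2.imwrite("pics/tF.png",cv2.resize(p2[90:280,170:510],None,fx=2.3,fy=2.3,interpolation=cv2.INTER_CUBIC))
W=cloud('side',d);hsv=cv2.cvtColor(p,cv2.COLOR_BGR2HSV)
m=((hsv[...,0]<6)|(hsv[...,0]>174))&(hsv[...,1]>170)&(d>0)&(np.hypot(W[...,0]-.50,W[...,1]-.4)<.12)&(W[...,2]>.05)
P=W[m]; dx=P[:,:2]-np.array(JC); y=dx@[-np.sin(JT),np.cos(JT)]; a=np.arctan2(y-.079,P[:,2]-.058); print(len(P),'handle ang',np.median(a))
for n,pp,dd in(('side',p,d),('top',p2,d2)):
    W=cloud(n,dd); mk=copper(pp); k,l,s,c=cv2.connectedComponentsWithStats(mk)
    for i in range(1,k):
        q=W[(l==i)&(dd>0)]
        if 40<s[i,4]<900 and len(q) and .52<q[:,0].mean()<.7 and -.42<q[:,1].mean()<.06:
            zt=np.percentile(q[:,2],70); qq=q[q[:,2]>zt-.004]; print(n,c[i].round(),qq.mean(0).round(3),'top z %.3f'%zt)
E
```

```text
t 41.30 pos [ 0.44   -0.43    0.2092] psi -0.015 F [0.1 1.1 0.2] w 0.680 q [ 1.39  0.48 -0.93  1.48  0.38  1.37  0.43]
twist -0.000  delta before twist [-0.0004 -0.03   -0.0909]  after twist [-0.0004 -0.03   -0.0909]
0 handle ang nan
side [384. 184.] [ 0.666 -0.019  0.029] top z 0.029
side [351. 190.] [0.588 0.012 0.029] top z 0.029
side [366. 203.] [ 0.588 -0.044  0.03 ] top z 0.030
side [425. 218.] [ 0.672 -0.15   0.028] top z 0.028
side [399. 231.] [ 0.595 -0.147  0.028] top z 0.028
side [443. 232.] [ 0.674 -0.203  0.028] top z 0.028
side [417. 249.] [ 0.595 -0.205  0.028] top z 0.028
side [482. 265.] [ 0.662 -0.31   0.045] top z 0.023
side [462. 290.] [ 0.606 -0.321  0.013] top z 0.013
top [374. 131.] [ 0.673 -0.147  0.031] top z 0.032
top [393. 131.] [ 0.674 -0.199  0.031] top z 0.032
top [438. 130.] [ 0.681 -0.324  0.025] top z 0.025
top [318. 133.] [0.663 0.011 0.034] top z 0.034
top [337. 133.] [ 0.666 -0.042  0.033] top z 0.034
top [372. 159.] [ 0.596 -0.143  0.031] top z 0.032
top [315. 160.] [0.588 0.016 0.033] top z 0.033
top [393. 159.] [ 0.594 -0.202  0.031] top z 0.032
top [434. 158.] [ 0.605 -0.316  0.015] top z 0.016
top [336. 161.] [ 0.586 -0.041  0.033] top z 0.033
  return _methods._mean(a, axis=axis, dtype=dtype,
  ret = ret.dtype.type(ret / rcount)
```

View pics/sF.png

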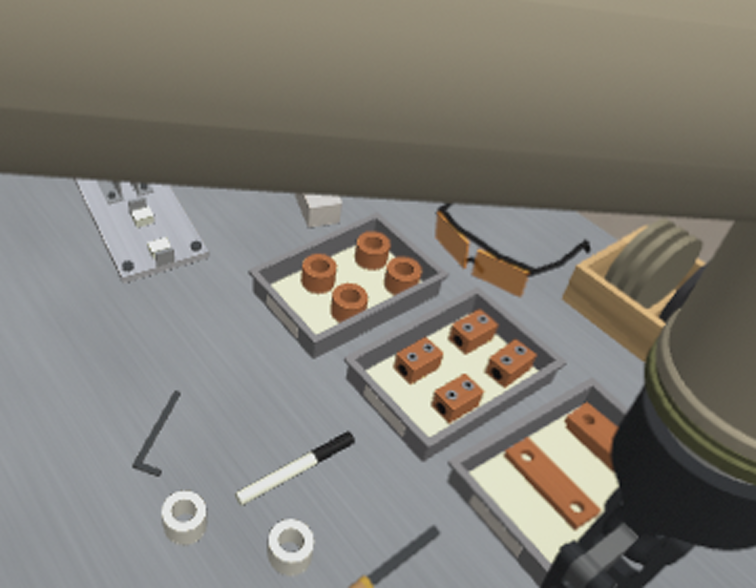

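View pics/tF.png

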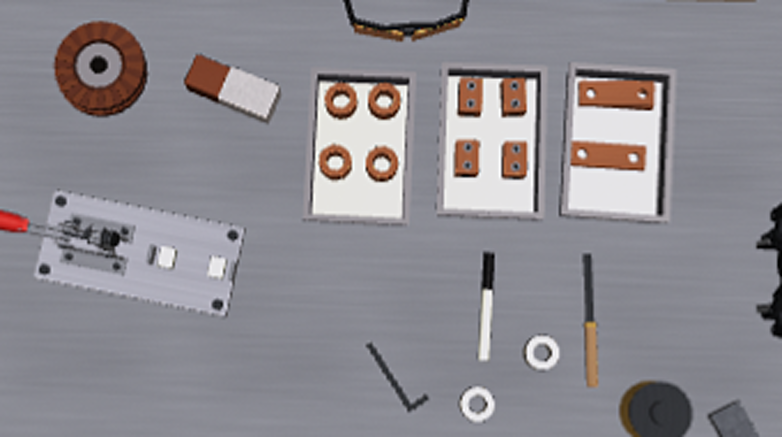

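```bash
python3 - <<'E'
from h import *
p,d=robot.read_camera('side'); q,d2=robot.read_camera('top')
cv2.imwrite("pics/sL.png",cv2.resize(p[240:330,400:520],None,fx=6,fy=6,interpolation=cv2.INTER_CUBIC))
cv2.imwrite("pics/tL.png",cv2.resize(q[110:195,400:480],None,fx=7,fy=7,interpolation=cv2.INTER_CUBIC))
for n,pp,dd in(('side',p,d),('top',q,d2)):
    W=cloud(n,dd); m=(copper(pp)>0)&(dd>0)&(W[...,0]>.585)&(W[...,0]<.63)&(W[...,1]<-.26)&(W[...,1]>-.39)&(W[...,2]<.03)
    P=W[m]; (c,s,a)=cv2.minAreaRect((P[:,:2]*1000).astype(np.float32)); print(n,len(P),np.round(c,1),np.round(s,1),round(a,1))
    A=np.c_[P[:,:2]-P[:,:2].mean(0),np.ones(len(P))]; print('tilt',np.linalg.lstsq(A,P[:,2],rcond=None)[0].round(4))
hd=[(W,q)]
hsv=cv2.cvtColor(q,cv2.COLOR_BGR2HSV)
m=((hsv[...,0]<6)|(hsv[...,0]>174))&(hsv[...,1]>170)&(d2>0)&(np.hypot(W[...,0]-.50,W[...,1]-.4)<.12)&(W[...,2]>.05)
P=W[m]; dx=P[:,:2]-np.array(JC); y=dx@[-np.sin(JT),np.cos(JT)]; z=P[:,2]; print(len(P),'y',y.min(),y.max(),'z',z.min(),z.max(),'slope ang',np.pi/2-np.arctan(-np.polyfit(y,z,1)[0]))
E
```

```text
side 676 [ 609.4 -315.8] [94.3 38.5] 88.4
tilt [ 0.0536 -0.0057  0.0119]
top 288 [ 606.3 -316.3] [88.8 30.5] 86.9
tilt [-0.0008  0.0225  0.0143]
220 y 0.12137061433919744 0.19748112644350235 z 0.07246557249714836 0.11297354088281919 slope ang 1.9086696605151612
```

View pics/sL.png

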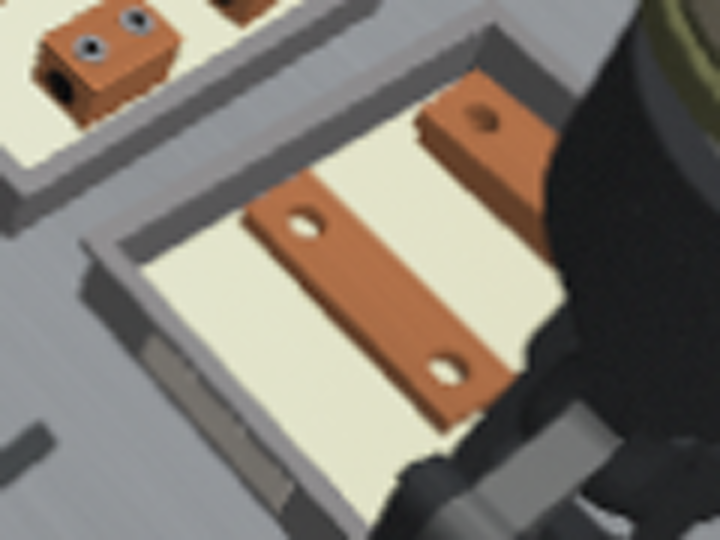

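View pics/tL.png

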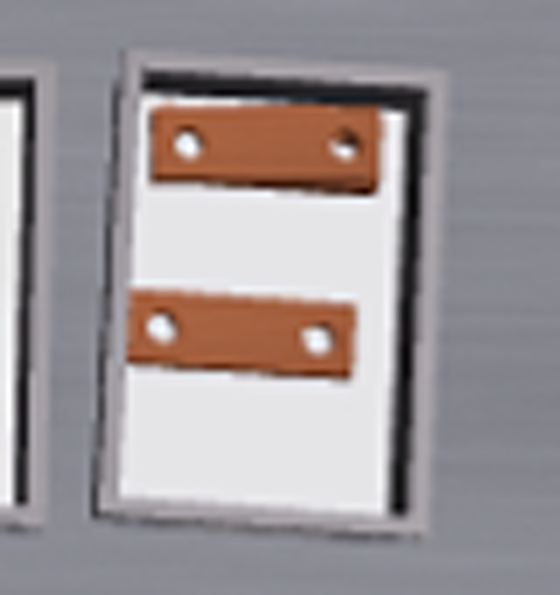

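```bash
python3 - <<'E'
from h import *
for n in('top','side'):
    Z=[]
    for _ in range(2):
        q,d=robot.read_camera(n); Z.append(cloud(n,d))
    W=np.mean(Z,0); c=np.array([.606,-.316]); t=-.05
    R=np.array([[np.cos(t),np.sin(t)],[-np.sin(t),np.cos(t)]]); L=(W[...,:2]-c)@R.T
    for y0 in np.arange(-.045,.045,.015):
        k=(L[...,1]>y0)&(L[...,1]<y0+.015)&(d>0)
        a=W[k&(abs(L[...,0])<.011)&(copper(q)>0)][:,2]; f=W[k&(L[...,0]<-.03)&(L[...,0]>-.06)][:,2]
        print(n,'%.3f'%(y0+.0075),len(a),'link %.4f floor %.4f diff %.4f'%(np.median(a),np.median(f),np.median(a)-np.median(f)))
E
```

```text
top -0.037 30 link 0.0138 floor 0.0049 diff 0.0088
top -0.022 32 link 0.0149 floor 0.0054 diff 0.0095
top -0.007 43 link 0.0147 floor 0.0055 diff 0.0092
top 0.007 42 link 0.0145 floor 0.0052 diff 0.0093
top 0.022 32 link 0.0141 floor 0.0048 diff 0.0093
top 0.037 27 link 0.0142 floor 0.0050 diff 0.0092
side -0.037 68 link 0.0120 floor 0.0027 diff 0.0093
side -0.022 86 link 0.0120 floor 0.0025 diff 0.0095
side -0.007 75 link 0.0131 floor 0.0036 diff 0.0095
side 0.007 75 link 0.0130 floor 0.0037 diff 0.0093
side 0.022 55 link 0.0129 floor 0.0034 diff 0.0095
side 0.037 56 link 0.0123 floor 0.0032 diff 0.0091
```

The link lies flat: its top is 9–9.5 mm above the liner along its whole length in both views. The clamp stands open at about 1.2 rad. I'm handing the job in.

```bash
python3 - <<'E'
from plant import robot
print(robot.state()['clock']); print(robot.job_done())
E
```

```text
41.7
the job is handed in; nothing more can be done
None
```

I opened the toggle clamp by pushing the handle to its stop. Then I moved the link, both bushes and both terminal blocks into their trays one at a time, lowering each until the force reading showed contact before letting go. The job was handed in at 41.7 s with the gripper clear of everything.

**Final checks:**
- **Parts:** both cameras show all five upright on the tray floors, beside the finished parts and not on them. The white tubes were left alone.
- **Link height:** its top is about 9–9.5 mm above the liner along its full length, so it lies flat.
- **Clamp:** it is open. The top view gives a handle angle of about 1.23 rad. In the last side view the arm hid the handle, so that measurement failed. An earlier side view gave 1.15 rad, read from the handle's upper surface.

**Less than ideal:**
- **Link off-centre:** it lies about 7 mm towards the +y side of its tray, with roughly 3 mm to the wall.
- **Hard touch:** one deliberate fingertip touch on the bare bench, to calibrate height, reached a wrist force of about 73 N, under the 120 N limit.

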